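# Load the steriliser tray with stage inserts and one indicator capsule

## Task

Load the steriliser tray: stand every stage insert from the draining rack upright on its long edge in the tray's slotted rack, fully down, one to a slot. Take the indicator tube, tilt it slowly with its mouth low over the steel dish on the tray, stop and hold still a moment when the first capsule's nose reaches the rim, then let only that capsule slide into the dish. Lay the tube back in its saddles with the other two inside, and leave the flask, bottle and tip box alone.

Things in the scene. Friction and masses are not known exactly. Their poses are not given: they have to be found in the camera images.
- tray: Fixed shallow aluminium tray, 260 mm (its x) by 360 mm (its y), sides 18 mm high, floor 3 mm thick; origin at the centre of its underside, on the bench. On its +y half stands the green slotted rack (see rack_mid), on its -y half the dish.
- rack_mid (a point): Middle of the slotted rack: floor of its middle slot, 11 mm above the bench; axes as the tray's. Five slots along y at x = -80, -40, 0, +40, +80 mm from here, all empty at the start, 10 mm wide, straight up to 28 mm above their floor, then flaring to round tooth tops at 43 mm. Toothed rails at y = +-45 mm, 24 mm wide. A seated insert has its centre 43 mm above the slot floor, y near 0.
- dish_center (a point): Loose round grey steel dish, 110 mm across, 22 mm high, wall and floor 3 mm, open on top, standing on the floor of the tray's -y half; the point is at its centre, 11 mm above its underside. It may get knocked aside.
- drainer: Fixed wire draining rack on a blue base, 280 (x) by 160 (y) by 6 mm; origin at the centre of its underside. Five places with feet at x = -80, -40, 0, +40, +80 mm for inserts 1 to 5, each on a long edge, leaning 20 degrees with its top towards -x. 5 mm wires at y = +-48 mm hold it up to 58 mm along the insert on the -x side, 22 mm on the +x side; its upper 25 mm stands free.
- tube_center (a point): Clear plastic tube, blue closed end, 220 mm long, outside diameter 34, inside 28, about 0.09 kg; the point is mid-length on its axis. x axis: to the open mouth, 110 mm out. It lies in its saddles, mouth 10 degrees up and towards the robot. Three capsules in a row inside, noses a few cm inside the rim, stay put until the mouth points some 15 to 24 degrees down, then slide together.
- tube_mouth (a point): Centre of the tube's open mouth (axes as the tube's).
- tube_rest: Fixed white rest with two V saddles and an end stop for the tube, base 200 by 70 by 8 mm; saddles 16 mm long, 54 to 70 mm either side of the tube's middle, which is free to be gripped across; origin at the centre of its underside; the tube lies over it, its mouth towards the rest's -x.
- tube_seat (a point): Where the middle of the tube (tube_center) is when the tube lies in its saddles: 62 mm above the underside of the rest; axes as the rest's.
- capA_center (a point): Indicator capsule A (the first from the tube's mouth): orange smooth plastic with a white band and round ends, 55 mm long, 20 mm in diameter, 0.06 kg; the point is its centre, x axis along it, its nose 27.5 mm towards the tube's mouth.
- capB_center (a point): Indicator capsule B (the second from the tube's mouth): orange smooth plastic with a white band and round ends, 55 mm long, 20 mm in diameter, 0.06 kg; the point is its centre, x axis along it, its nose 27.5 mm towards the tube's mouth.
- capC_center (a point): Indicator capsule C (the third from the tube's mouth): orange smooth plastic with a white band and round ends, 55 mm long, 20 mm in diameter, 0.06 kg; the point is its centre, x axis along it, its nose 27.5 mm towards the tube's mouth.
- flask: Clear culture flask with an orange cap, about 120 by 75 by 36 mm with its cap, lying on the bench beyond the tray; leave alone. Origin at its underside.
- medium: Medium bottle, red, 72 mm across, 150 mm high; leave alone. Origin at its underside.
- tipbox: Blue tip box with clear lid, 85 by 120 by 95 mm; leave alone. Origin at its underside.
- ins1_center (a point): Stage insert 1: black plate, 128 mm long (its y) by 86 mm high (its z) by 5 mm thick (its x), with one round opening; 0.13 kg; the point is its centre. At the start it leans in place 1 of the draining rack, z pointing up and towards the rack's -x. Absent (None) in some runs.
- ins2_center (a point): Stage insert 2: black plate, 128 mm long (its y) by 86 mm high (its z) by 5 mm thick (its x), with two rectangular openings side by side; 0.13 kg; the point is its centre. At the start it leans in place 2 of the draining rack, z pointing up and towards the rack's -x. Absent (None) in some runs.
- ins3_center (a point): Stage insert 3: black plate, 128 mm long (its y) by 86 mm high (its z) by 5 mm thick (its x), with one large rectangular opening; 0.13 kg; the point is its centre. At the start it leans in place 3 of the draining rack, z pointing up and towards the rack's -x. Absent (None) in some runs.
- ins4_center (a point): Stage insert 4: black plate, 128 mm long (its y) by 86 mm high (its z) by 5 mm thick (its x), with two round openings; 0.13 kg; the point is its centre. At the start it leans in place 4 of the draining rack, z pointing up and towards the rack's -x. Absent (None) in some runs.
- ins5_center (a point): Stage insert 5: black plate, 128 mm long (its y) by 86 mm high (its z) by 5 mm thick (its x), with one narrow rectangular opening; 0.13 kg; the point is its centre. At the start it leans in place 5 of the draining rack, z pointing up and towards the rack's -x. Absent (None) in some runs.
There are look-alikes about, which are no part of the job. What is shaped like the part that bears ins4_center but brown, white or yellow is not meant.

How it is judged (in metres and radians):
On the way, in this order (a step that is already met when the one before it is completed fails the run):
1. The tube, held over the dish with its mouth low, is stopped with the first capsule's nose at the rim: from 6 mm short of it to 26 mm out, capsule and tube still for 0.3 s (x of capA_center in the frame of tube_center between 0.0765 and 0.1085 m and y of capA_center in the frame of tube_center between -0.015 and 0.015 m and z of capA_center in the frame of tube_center between -0.015 and 0.015 m and horizontal distance between tube_mouth and dish_center below 0.08 m and height (world z) of tube_mouth below 0.14 m and linear speed of each of capA, tube below 0.02 m/s and angular speed of tube below 0.1 rad/s), for 0.3 s.
2. The first capsule lies in the dish and the other two are still in the tube (horizontal distance between capA_center and dish_center below 0.05 m and z of capA_center in the frame of dish_center between -0.012 and 0.035 m and x of capB_center in the frame of tube_center between -0.112 and 0.108 m and y of capB_center in the frame of tube_center between -0.015 and 0.015 m and z of capB_center in the frame of tube_center between -0.015 and 0.015 m and x of capC_center in the frame of tube_center between -0.112 and 0.108 m and y of capC_center in the frame of tube_center between -0.015 and 0.015 m and z of capC_center in the frame of tube_center between -0.015 and 0.015 m and linear speed of capA below 0.05 m/s), for 0.2 s.
At the end, for the whole second after the job is handed in: Each insert stands in a slot: centre 44-62 mm above the bench, within 25 mm of the rack's middle line, at most 0.2 rad off upright. Capsule A is in the dish (within 50 mm of its centre), the dish in the tray, B and C in the tube, the tube in its saddles within 15 mm and 4 degrees; all at rest (horizontal distance between capA_center and dish_center below 0.05 m and z of capA_center in the frame of dish_center between -0.012 and 0.035 m and x of dish_center in the frame of tray between -0.13 and 0.13 m and y of dish_center in the frame of tray between -0.18 and 0.18 m and angle between each of dish_center, ins1_center, ins2_center, ins3_center, ins4_center, ins5_center's own z axis and vertical below 0.2 rad and x of capB_center in the frame of tube_center between -0.112 and 0.108 m and y of capB_center in the frame of tube_center between -0.015 and 0.015 m and z of capB_center in the frame of tube_center between -0.015 and 0.015 m and x of capC_center in the frame of tube_center between -0.112 and 0.108 m and y of capC_center in the frame of tube_center between -0.015 and 0.015 m and z of capC_center in the frame of tube_center between -0.015 and 0.015 m and x of ins1_center in the frame of tray between -0.09 and 0.09 m and y of ins1_center in the frame of tray between 0.07 and 0.12 m and z of ins1_center in the frame of tray between 0.044 and 0.062 m and linear speed of each of ins1, ins2, ins3, ins4, ins5, tube, capA below 0.03 m/s and x of ins2_center in the frame of tray between -0.09 and 0.09 m and y of ins2_center in the frame of tray between 0.07 and 0.12 m and z of ins2_center in the frame of tray between 0.044 and 0.062 m and x of ins3_center in the frame of tray between -0.09 and 0.09 m and y of ins3_center in the frame of tray between 0.07 and 0.12 m and z of ins3_center in the frame of tray between 0.044 and 0.062 m and x of ins4_center in the frame of tray between -0.09 and 0.09 m and y of ins4_center in the frame of tray between 0.07 and 0.12 m and z of ins4_center in the frame of tray between 0.044 and 0.062 m and x of ins5_center in the frame of tray between -0.09 and 0.09 m and y of ins5_center in the frame of tray between 0.07 and 0.12 m and z of ins5_center in the frame of tray between 0.044 and 0.062 m and distance between tube_center and tube_seat below 0.015 m and angle between tube_center's own x axis and vertical between 1.33 and 1.47 rad); the robot touches nothing.
It fails at once if a second capsule leaves the tube (x of any of capB_center, capC_center in the frame of tube_center above 0.125 m).
It fails at once if the flask, the bottle or the tip box is moved more than 30 mm (distance of any of flask, medium, tipbox from where it was at the start of the episode above 0.03 m).
Of ins1, ins2, ins3, ins4, ins5 only 3 to 5 are there at a start; the rules pass over those that are not, and their reading is None.
At some moment in a run one of dish may be knocked a few centimetres aside while the robot is not near it.
It also fails if it takes over 210 s, if anything falls off the work surface, if the arm or the gripper's body presses on something with over 40 N, if the wrist force passes 120 N, or if a joint passes its speed limit or range.

## Robot

A 6-joint arm with a two-finger parallel gripper is mounted at the origin on the work surface. World frame = base frame: x ahead of the robot, y to its left, z up, the work surface at z = 0. Lengths are in m, angles in degrees, forces in N, time in s.
With the tool pointing down it reaches from about 0.375 to 0.9 m from the base axis. Payload 3.1 kg.
Tool frame: the origin (TCP) lies on the centre line of the jaws, within the pads' length; the fingertips stand 25 mm ahead of it and the grasp point (between the pads) lies 6 mm ahead of it; z points along the fingers, y is the line along which they close (so a half turn about z gives the same grasp; the last joint's range is limited). The gripper opens to 87 mm and grips with 3 to 60 N. Pads are 19 mm wide; open, the fingers measure 117 mm over their backs; the gripper's body (75 mm by 190 mm) begins 51 mm behind the grasp point.
Start: joints at [53.142, 30.224, 82.088, -0, 67.689, -10.227], TCP at [0.28, 0.559, 0.248] pointing down, gripper open.
Joint ranges: [-176.69, 176.69], [-43.24, 126.21], [12.49, 139.97], [-82, 262], [0, 151.66], [-163.58, 163.58]. Speed limits (degrees/s): [159.86, 159.86, 180, 180, 180, 180].

## Interface

Orientations are given as a 3x3 rotation matrix whose columns are the frame's x, y, z axes.
In Python, from rig import read_state, capture, camera_params, hand_in gives the robot as it stands.
- The arm moves only by the tool apply_moves, never from a script. Its argument "rows" is a list of rows, each an object of numbers: "x", "y", "z": the shift along the tool's x, y, z in mm; "rx", "ry", "rz": the turn, a rotation vector about the tool's x, y, z in units of 6 degrees (1.0 is 6 degrees); "claw": the closure in counts, from 0 (fully open) to 255 (shut). A call has 1 to 10 rows; each row is the pose to reach, as a shift and turn from the pose commanded when the call began, along the tool's axes at that moment; what a row does not reach only later rows make up. A row lasts 1/8 s, in which the tool goes at most 62.5 mm and 10.7 degrees, less where a joint would pass 70% of its speed; a pose out of reach is approached as far as the arm can. A call with a gripper value outside its range is refused whole. The fingers move at their own pace and stop on an object; the grip force is fixed at half the most. Time passes only in rows, so rows that repeat a pose let the fingers close. It gives the time, the measured TCP pose, the force, the opening and the grip force at its end, in the units of the state.
- read_state(): the state, without advancing time (a new reading comes with each control period).
- capture(name): name is "scene" or "top" or "wrist"; returns (picture, depth): 480x640x3 uint8, red, green, blue; 480x640 float32, m along the optical axis (not along the pixel's ray), 0 where there is no reading.
- camera_params(name): a dict with "fx", "fy", "cx", "cy" (pixels), "D" ([k1, k2, p1, p2, k3] as OpenCV has them; the pictures are not rectified), "xyz" and "orientation" of the camera in the world. Camera axes: x right, y up, looking along -z (the intrinsics and any distortion apply to the point x, -y, -z); pixel columns grow to the right and rows downward; lengths in m; the calibration is good to about 2 mm. A picture is of the moment at which its call begins: read the wrist's pose just before it. camera_params takes no time and is no camera call; for the wrist camera it gives the pose at the moment of the call.
- hand_in(): hands the job in; it is judged then, once.
The state is a dict: "time_s": time; "joint_positions": joint angles; "qvel": joint speeds; "tau": joint torques, N m; "position": TCP position; "tcp_rot": TCP orientation; "force": force on the tool from outside, world axes, zero at the start; "moment": the same for the moment, N m; "opening": opening from 0.0 (shut) to 1.0 (fully open); "grasp_force": force on a finger pad.
Only numpy, scipy, OpenCV 4.12 (cv2) and the standard library are available. Lean on these libraries where they do the work, as an engineer would, in place of code of your own. Each camera call takes 0.05 s, during which the arm holds its last target. There are 200 camera calls.

## Working session

There is one attempt and no reset: what is moved stays moved. The work goes in short steps, Python scripts to look and compute and a tool call to move; the robot and the scene stay as the last step left them, time stands still between calls to the robot, and variables do not carry over. Pictures are saved under pics/ and viewed, at most 14 in all, crops included, and the job is handed in when it is done.

Besides the shell and the picture viewer there is one more tool, called after ">>>" as name(argument=value, ...) on one line, values as JSON. apply_moves: Moves the arm, as the interface text tells. Its arguments: {"type":"object","properties":{"rows":{"type":"array"}},"required":["rows"]}

```bash
ls; mkdir -p pics
cat > h.py <<'E'
import numpy as np,cv2
from rig import *
def K(n):
    p=camera_params(n);return p,np.array([[p['fx'],0,p['cx']],[0,p['fy'],p['cy']],[0,0,1]]),np.array(p['D'],float)
def rays(n,uv,p=None):
    p0,k,d=K(n);p=p or p0
    q=cv2.undistortPoints(np.array(uv,float).reshape(-1,1,2),k,d).reshape(-1,2)
    v=np.c_[q[:,0],-q[:,1],-np.ones(len(q))]
    return np.array(p['xyz']),v@np.array(p['orientation']).T
def onz(n,uv,z,p=None):
    o,v=rays(n,uv,p);return o+v*((np.atleast_1d(z)-o[2])/v[:,2])[:,None]
def dep(n,uv,d,p=None):
    o,v=rays(n,uv,p);u=np.array(uv,int).reshape(-1,2);return o+v*d[u[:,1],u[:,0]][:,None]
def snap(n,f):
    p=camera_params(n);im,d=capture(n);cv2.imwrite('pics/%s.png'%f,im[:,:,::-1]);np.savez('pics/%s.npz'%f,im=im,d=d);return im,d,p
E
python3 - <<'E'
from h import *
for n in ['scene','top','wrist']:
    im,d,p=snap(n,n+'0');print(n,p)
print(read_state())
E
```

```text
pics
scene {'fx': 458.8368656767807, 'fy': 458.8368656767807, 'cx': 319.8819852077016, 'cy': 234.63098253355332, 'D': array([-0.05758756,  0.        ,  0.        ,  0.        ,  0.        ]), 'xyz': array([ 1.20818358, -0.5217928 ,  1.04742593]), 'orientation': array([[ 0.66722752, -0.52484699,  0.52852916],
       [ 0.74464027,  0.48701024, -0.45643389],
       [-0.01784115,  0.69810935,  0.71576884]])}
top {'fx': 517.7201793628645, 'fy': 517.7201793628645, 'cx': 332.92818884895604, 'cy': 232.18546276413247, 'D': array([-0.0830189,  0.       ,  0.       ,  0.       ,  0.       ]), 'xyz': array([0.25250298, 0.10325708, 1.48094839]), 'orientation': array([[ 0.02549281,  0.98095057, -0.19257753],
       [-0.99967174,  0.02452281, -0.00741923],
       [-0.00255536,  0.19270345,  0.98125371]])}
wrist {'fx': 391.2859871134368, 'fy': 391.2859871134368, 'cx': 312.3314692332697, 'cy': 244.41572439150872, 'D': array([-0.0648074,  0.       ,  0.       ,  0.       ,  0.       ]), 'xyz': array([0.21805407, 0.58884589, 0.38375378]), 'orientation': array([[ 0.44920673, -0.86403774, -0.22727099],
 
[... 192 characters left out ...]
1.43073372e-03,
        6.76904493e+01, -1.02236598e+01]), 'qvel': array([ 0.03651696, -0.1462869 , -0.15047977, -0.11646619,  0.04550166,
        0.02700833]), 'tau': array([ 2.64775372e-04, -4.40432990e+01, -1.76841688e+01,  6.32955856e-02,
        5.52209630e-02, -1.19517836e-04]), 'position': array([0.27981136, 0.55828964, 0.2468126 ]), 'tcp_rot': array([[-8.93892443e-01,  4.48280443e-01, -9.72145182e-04],
       [ 4.48281416e-01,  8.93891486e-01, -1.33528421e-03],
       [ 2.70410502e-04, -1.62939509e-03, -9.99998636e-01]]), 'force': array([-0.01588626, -0.11392454, -1.09532673]), 'moment': array([ 0.07171706, -0.02409535, -0.01384526]), 'grasp_force': 0.0, 'opening': 1.002495462074357}
```

View pics/scene0.png

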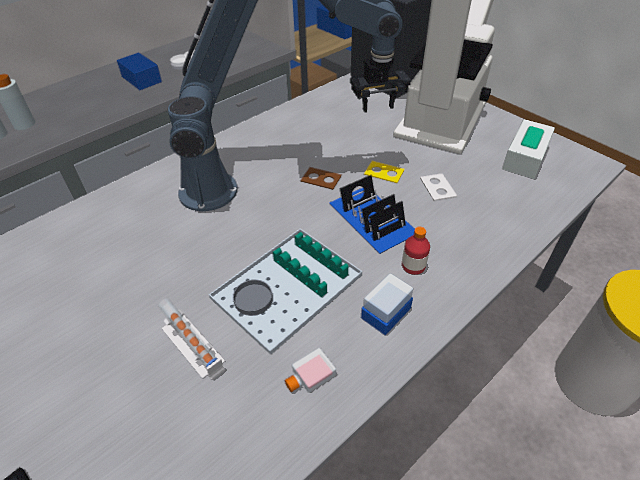

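View pics/top0.png

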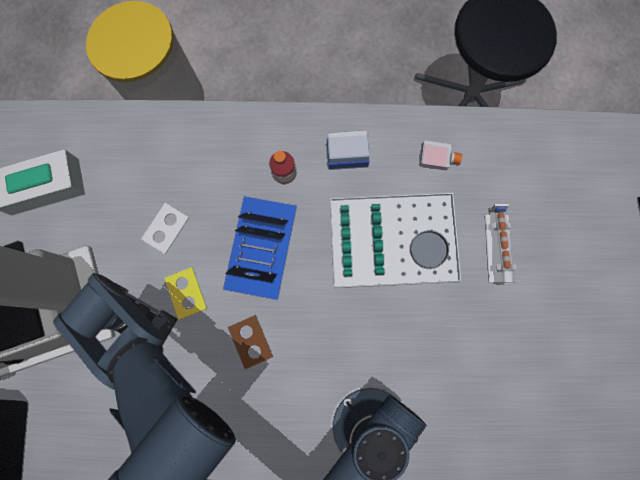

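The scene view shows the tray (285,290) with its green rails and the dish (253,296), the blue drainer (372,222) with three black inserts, and the tube in its rest (193,340). The top view shows the inserts at (262,217), (260,233) and (250,273), the dish at (430,249) and the tube at (503,240).

These could be mistaken for inserts: brown (250,340), yellow (187,292) and white (165,228) in the top view. All three lie flat on the bench, so I choose only the black plates standing on the drainer.

```bash
python3 - <<'E'
from h import *
z=np.load('pics/top0.npz');im,d=z['im'],z['d']
hsv=cv2.cvtColor(im,cv2.COLOR_RGB2HSV)
def comp(m,mn=30):
    n,l,s,c=cv2.connectedComponentsWithStats(m.astype(np.uint8));return [(l==i,s[i],c[i]) for i in range(1,n) if s[i][4]>mn]
U,V=np.meshgrid(np.arange(640),np.arange(480))
roi=lambda a,b,c,e:(U>a)&(U<b)&(V>c)&(V<e)
# drainer
m=roi(215,305,190,305)&(hsv[...,0]>100)&(hsv[...,0]<125)&(hsv[...,1]>150)
pts=np.argwhere(m)[:,::-1];w=onz('top',pts,.006)
r=cv2.minAreaRect((w[:,:2]*1000).astype(np.float32));print('drainer',r,cv2.boxPoints(r).round())
pc=dep('top',pts,d);print('drz',np.median(pc[:,2]))
# inserts black
m=roi(215,305,190,305)&(im.max(2)<45)
for a,s,c in comp(m):
    p=np.argwhere(a)[:,::-1];q=dep('top',p,d);q=q[d[p[:,1],p[:,0]]>0]
    t=q[q[:,2]>np.percentile(q[:,2],75)]
    print('blk',s,c.round(),q[:,2].min().round(3),np.percentile(q[:,2],[50,95]).round(3),'top',t.mean(0).round(3),'yr',t[:,1].min(),t[:,1].max(), (t[t[:,1]<np.percentile(t[:,1],10)].mean(0)).round(3),(t[t[:,1]>np.percentile(t[:,1],90)].mean(0)).round(3))
# tray by bright/white + corners
m=roi(320,470,185,295)&((hsv[...,2]>200))
p=np.argwhere(m)[:,::-1];w=onz('top',p,.018)
r=cv2.minAreaRect((w[:,:2]*1000).astype(np.float32));print('tray',r,cv2.boxPoints(r).round())
m=roi(320,470,185,295)&(hsv[...,0]>60)&(hsv[...,0]<95)&(hsv[...,1]>120)
for a,s,c in comp(m,10):
    p=np.argwhere(a)[:,::-1];q=dep('top',p,d);t=q[q[:,2]>q[:,2].max()-.008];print('grn',s,t.mean(0).round(4),q[:,2].max().round(3))
m=roi(400,460,220,280)&(hsv[...,2]<150)
for a,s,c in comp(m,200):
    print('dish',s,c,onz('top',[c],.0115),np.median(dep('top',np.argwhere(a)[:,::-1],d)[:,2]))
# tube: depth above bench
p=np.argwhere(roi(480,525,195,295))[:,::-1];q=dep('top',p,d);k=q[:,2]>.02;
print('tube',k.sum());q=q[k];
for x0 in np.arange(q[:,0].min(),q[:,0].max(),.02):
    t=q[(q[:,0]>=x0)&(q[:,0]<x0+.02)];h=t[t[:,2]>t[:,2].max()-.01];print(x0.round(3),len(t),t.max(0).round(3),t.min(0).round(3),h.mean(0).round(3))
E
python3 - <<'E'
import cv2
a=cv2.imread('pics/top0.png');a=cv2.resize(a[190:300,215:305],None,fx=5,fy=5);b=cv2.imread('pics/scene0.png');b=cv2.resize(b[285:390,150:235],None,fx=4,fy=4)
import numpy as np
c=np.zeros((550,800,3),np.uint8);c[:550,:450]=a;c[:420,455:795]=b
cv2.imwrite('pics/c1.png',c)
E
```

```text
drainer ((494.2735595703125, 324.8172912597656), (157.43797302246094, 276.9643859863281), 80.97404479980469) [[345. 269.]
 [619. 225.]
 [643. 381.]
 [370. 424.]]
drz 0.006127191822939193
blk [239 214  48  11 186] [263. 219.] 0.015 [0.06  0.089] top [0.557 0.317 0.087] yr 0.25231770213372817 0.3743704197564724 [0.547 0.259 0.085] [0.566 0.37  0.086]
blk [236 227  48  12 199] [260. 232.] 0.017 [0.062 0.09 ] top [0.517 0.322 0.087] yr 0.2602709660552861 0.38011420426535475 [0.507 0.268 0.088] [0.525 0.375 0.089]
blk [227 267  49  15 278] [251. 274.] 0.007 [0.057 0.089] top [0.398 0.337 0.085] yr 0.27743556590123486 0.39936777961988046 [0.389 0.281 0.085] [0.407 0.395 0.084]
tray ((522.319580078125, -64.26080322265625), (249.11795043945312, 356.8027038574219), 4.08522367477417) [[ 385.  105.]
 [ 411. -251.]
 [ 659. -233.]
 [ 634.  123.]]
grn [372 204  12  70 541] [0.2525 0.1033 1.4809] 1.481
grn [341 206   8   5  37] [0.2525 0.1033 1.4809] 1.481
grn [341 212   8  13  83] [0.2525 0.1033 1.4809] 1.481
grn [342 225  10  51 371] [0.2525 0.1033 1.4809] 1.481
dish [ 410  230   41   39 1218] [429.04597701 249.00738916] [[ 0.49843436 -0.16375029  0.0115    ]] 0.007277742357259975
tube 1135
0.253 21 [0.253 0.103 1.481] [0.253 0.103 1.481] [0.253 0.103 1.481]Traceback (most recent call last):
  File "<stdin>", line 33, in <module>
    return umr_maximum(a, axis, None, out, keepdims, initial, where)
ValueError: zero-size array to reduction operation maximum which has no identity
```

View pics/c1.png

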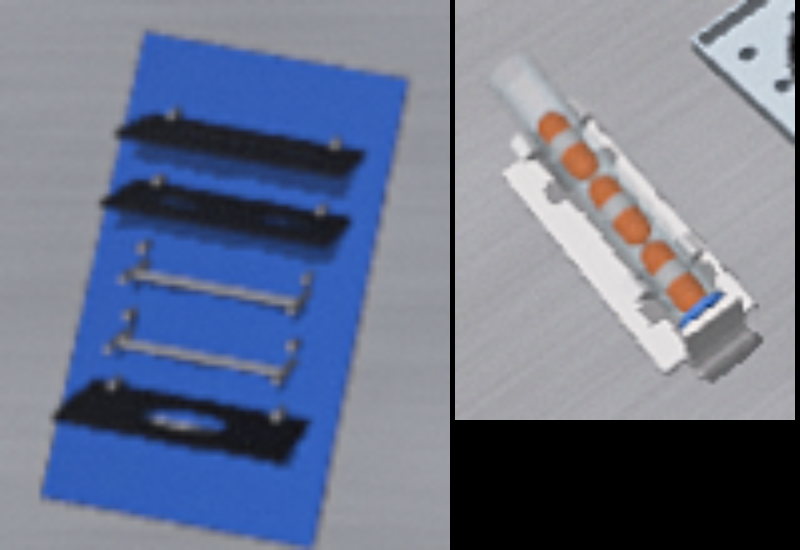

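The close crop shows three inserts. Drainer +x is world +x, yaw about -9°. Place 1 (lowest, one round opening, crop (185,420)), place 4 (crop (225,212)) and place 5 (crop (240,150)) are filled; places 2 and 3 are empty. The tube holds three orange capsules, with its mouth at the upper left of its crop.

I'll move over the drainer for a close look.

```bash
cat >> h.py <<'E'
from scipy.spatial.transform import Rotation as Ro
def Rz(xang,tilt=0,about='y'):
    "tool down with tool x at heading xang deg; then turned by tilt deg about own axis"
    a=np.radians(xang);x=np.array([np.cos(a),np.sin(a),0]);z=np.array([0,0,-1.]);R=np.c_[x,np.cross(z,x),z]
    return R@Ro.from_euler(about,tilt,degrees=True).as_matrix()
def mv(pos,R,grasp=True,pr=True):
    "move so that grasp point (or TCP) is at pos"
    s=read_state();R0=np.array(s['tcp_rot']);p=np.array(s['position'])
    t=np.array(pos)-(R[:,2]*.006 if grasp else 0)
    d=R0.T@(t-p)*1000;r=Ro.from_matrix(R0.T@R).as_rotvec(degrees=True)/6
    print('xyz',d.round(1),'r',r.round(2),'rows>=',max(np.linalg.norm(d)/62.5,np.linalg.norm(r)*6/10.7).round(1),'t',round(s['time_s'],2))
E
python3 -c "
from h import *
mv([.47,.28,.25],Rz(81),False)"
```

```text
xyz [-294.8 -163.5   -3. ] r [-2.000e-02  1.000e-02  1.206e+01] rows>= 6.8 t 0.15
```

>>> apply_moves(rows=[{"x": -295,"y": -164,"z": -3,"rx": 0,"ry": 0,"rz": 12.06,"claw": 0},{"x": -295,"y": -164,"z": -3,"rz": 12.06,"claw": 0},{"x": -295,"y": -164,"z": -3,"rz": 12.06,"claw": 0},{"x": -295,"y": -164,"z": -3,"rz": 12.06,"claw": 0},{"x": -295,"y": -164,"z": -3,"rz": 12.06,"claw": 0},{"x": -295,"y": -164,"z": -3,"rz": 12.06,"claw": 0},{"x": -295,"y": -164,"z": -3,"rz": 12.06,"claw": 0},{"x": -295,"y": -164,"z": -3,"rz": 12.06,"claw": 0},{"x": -295,"y": -164,"z": -3,"rz": 12.06,"claw": 0},{"x": -295,"y": -164,"z": -3,"rz": 12.06,"claw": 0}])

```text
validation failed for argument at $.ro...
```

```bash
python3 -c "
from h import *
im,d,p=snap('wrist','w1');snap('top','top1');snap('scene','scene1');s=read_state();print(s['position'],s['time_s'],s['qvel'].round(1),s['joint_positions'].round(1))
np.save('w1p.npy',p,allow_pickle=True)"
```

```text
[0.27997858 0.55853598 0.24719845] 0.3 [ 0.  -0.2 -0.1  0.  -0.  -0. ] [ 53.1  30.2  82.1   0.   67.7 -10.2]
```

View pics/w1.png

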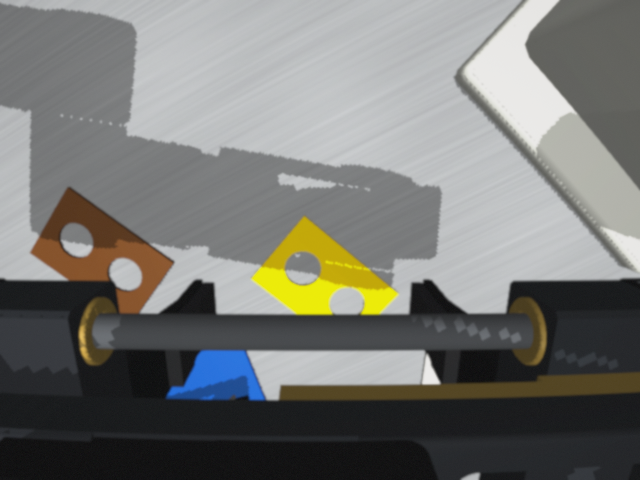

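The arm hasn't moved: the call was refused. The view still shows the yellow (325,270) and brown (100,250) look-alikes, and the gripper hides the lower 40% of the picture. I'll retry with every key given.

>>> apply_moves(rows=[{"x": -50,"y": -28,"z": -3,"rx": 0,"ry": 0,"rz": 1.7,"claw": 0}])

```text
time_s: 0.42
position: [0.3111, 0.5131, 0.2502]
tcp_rot: [[-0.801, 0.599, 0.0], [0.599, 0.801, 0.002], [0.001, 0.001, -1.0]]
force: [2.2, 0.6, 0.3]
opening: 0.999
grasp_force: 0.0
```

```bash
python3 -c "
from h import *
mv([.475,.255,.27],Rz(81),False)"
```

```text
xyz [-285.8 -108.4  -20.1] r [ 1.000e-02 -1.000e-02  1.037e+01] rows>= 5.8 t 0.42
```

>>> apply_moves(rows=[{"x": -286,"y": -108,"z": -20,"rx": 0,"ry": 0,"rz": 10.4,"claw": 0},{"x": -286,"y": -108,"z": -20,"rx": 0,"ry": 0,"rz": 10.4,"claw": 0},{"x": -286,"y": -108,"z": -20,"rx": 0,"ry": 0,"rz": 10.4,"claw": 0},{"x": -286,"y": -108,"z": -20,"rx": 0,"ry": 0,"rz": 10.4,"claw": 0},{"x": -286,"y": -108,"z": -20,"rx": 0,"ry": 0,"rz": 10.4,"claw": 0},{"x": -286,"y": -108,"z": -20,"rx": 0,"ry": 0,"rz": 10.4,"claw": 0},{"x": -286,"y": -108,"z": -20,"rx": 0,"ry": 0,"rz": 10.4,"claw": 0},{"x": -286,"y": -108,"z": -20,"rx": 0,"ry": 0,"rz": 10.4,"claw": 0}])

```text
time_s: 1.42
position: [0.476, 0.2538, 0.2705]
tcp_rot: [[0.157, 0.988, -0.0], [0.988, -0.157, -0.0], [-0.0, -0.0, -1.0]]
force: [-0.1, -0.0, -0.8]
opening: 0.999
grasp_force: 0.0
```

```bash
python3 -c "
from h import *
im,d,p=snap('wrist','w2');snap('top','top1');snap('scene','scene1');s=read_state();print(s['position'],s['time_s'],s['qvel'].round(1),s['joint_positions'].round(1))
np.save('w2p.npy',p,allow_pickle=True)"
```

```text
[0.47588072 0.25407886 0.27050752] 1.575 [ 0.  -0.  -0.1 -0.  -0.1  0.3] [16.2 22.  92.8  0.  65.1 25.3]
```

View pics/w2.png

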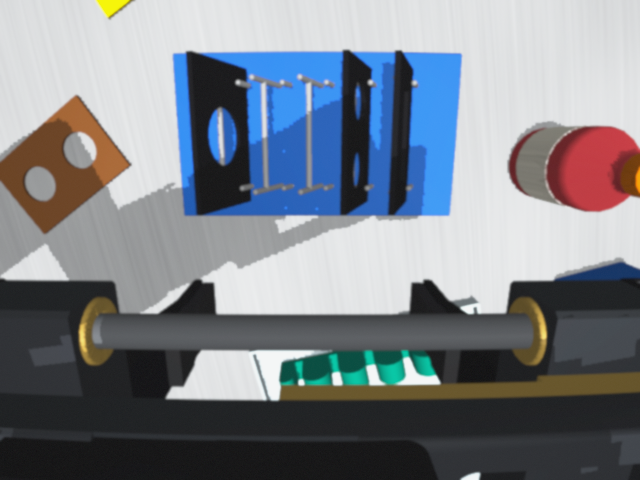

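The drainer shows from (174,54) to (449,215), with insert 1 at x≈190–248, insert 4 at 342–370 and insert 5 at 390–412. The red bottle is at (590,168). Next I'll fit planes to the plates from the wrist depth.

```bash
cat > m.py <<'E'
from h import *
z=np.load('pics/w2.npz');im,d=z['im'],z['d'];p=np.load('w2p.npy',allow_pickle=True).item()
hsv=cv2.cvtColor(im,cv2.COLOR_RGB2HSV);U,V=np.meshgrid(np.arange(640),np.arange(480))
m=(hsv[...,0]>100)&(hsv[...,0]<118)&(hsv[...,1]>150)&(V<260)&(U<500)
q=dep('wrist',np.argwhere(m)[:,::-1],d,p);print('drz',np.median(q[:,2]))
w=onz('wrist',[(174,54),(461,55),(449,215),(186,215)],.006,p);print(w.round(4),'c',w.mean(0));e=w[1]-w[0]+w[2]-w[3];e/=np.linalg.norm(e);yaw=np.degrees(np.arctan2(e[1],e[0]));print('yaw',yaw,np.linalg.norm(w[1]-w[0]),np.linalg.norm(w[1]-w[2]))
c=w.mean(0);ey=np.array([-e[1],e[0],0])
n,l,s,_=cv2.connectedComponentsWithStats(((im.max(2)<50)&(V<240)&(U>170)&(U<460)).astype(np.uint8))
for i in range(1,n):
    if s[i][4]<800: continue
    k=cv2.erode((l==i).astype(np.uint8),np.ones((3,3)))>0
    q=dep('wrist',np.argwhere(k)[:,::-1],d,p);q=q[(q[:,2]>.0)&(q[:,2]<.12)]
    L=np.c_[(q-c)@e,(q-c)@ey,q[:,2]]
    # top edge: max z; per-y band
    top=L[L[:,2]>np.percentile(L[:,2],93)]
    print(s[i],'zmax',np.percentile(L[:,2],99).round(4),'top local',top.mean(0).round(4),'y',np.percentile(L[:,1],[0.5,99.5]).round(4),'fit x=a+b*z+c*y',np.linalg.lstsq(np.c_[np.ones(len(L)),L[:,2],L[:,1]],L[:,0],rcond=None)[0].round(4))
E
python3 m.py
python3 - <<'E'
from h import *
# top cam: drainer, tray corner check w/o arm? ; two-view tray/rack
for n in('top1','scene1'):
    z=np.load('pics/%s.npz'%n);im,d=z['im'],z['d'];cam=n[:-1]
    hsv=cv2.cvtColor(im,cv2.COLOR_RGB2HSV)
    m=((hsv[...,0]>70)&(hsv[...,0]<90)&(hsv[...,1]>140)).astype(np.uint8)
    p=np.argwhere(m)[:,::-1];q=dep(cam,p,d);k=(q[:,2]<.08)&(q[:,2]>.02)&(q[:,0]>.4)&(q[:,0]<.7)&(abs(q[:,1])<.15);q=q[k];print(cam,len(q),q.min(0),q.max(0))
    if len(q)<50: continue
    t=q[q[:,2]>.046]
    r=cv2.minAreaRect((q[:,:2]*1000).astype(np.float32));print(r,cv2.boxPoints(r).round().tolist(),'top',np.percentile(q[:,2],98))
E
```

```text
drz 0.005946899474415346
[[0.369  0.4246 0.006 ]
 [0.6415 0.3801 0.006 ]
 [0.617  0.2254 0.006 ]
 [0.3446 0.269  0.006 ]] c [0.49300684 0.32478468 0.006     ]
yaw -9.186010866054106 0.27608585708831 0.15670052152234515
[ 188   53   62  161 6302] zmax 0.0888 top local [-0.0982  0.0007  0.0882] y [-0.0604  0.0613] fit x=a+b*z+c*y [-0.0659 -0.3646  0.0005]
[ 342   52   28  162 3225] zmax 0.0893 top local [0.0212 0.001  0.0888] y [-0.0596  0.0609] fit x=a+b*z+c*y [ 0.0543 -0.3702 -0.0048]
[ 390   52   22  162 2207] zmax 0.0893 top local [0.061  0.0026 0.0889] y [-0.0585  0.0599] fit x=a+b*z+c*y [ 0.0922 -0.3473  0.001 ]
top 781 [ 0.41354862 -0.02849783  0.02020014] [0.61656944 0.09298656 0.06274227]
((516.1183471679688, 31.965633392333984), (198.40496826171875, 111.1351547241211), 4.1702470779418945) [[413.0, 80.0], [421.0, -31.0], [619.0, -16.0], [611.0, 95.0]] top 0.058615381653824405
scene 1293 [ 0.41450813 -0.03237164  0.02001343] [0.62289507 0.0953397  0.05741308]
((518.632080078125, 31.56085968017578), (200.13560485839844, 117.45768737792969), 4.515553951263428) [[414.0, 82.0], [423.0, -35.0], [623.0, -19.0], [614.0, 98.0]] top 0.054229998761620254
```

```bash
python3 -c "
from h import *
print('bottle',onz('top',[(282,160),(270,160),(295,163)],.15), 'tipbox',onz('top',[(328,134),(369,152)],.095))
mv([.522,-.045,.24],Rz(94.2),False)"
```

```text
bottle [[0.70891355 0.25590633 0.15      ]
 [0.70820136 0.2883978  0.15      ]
 [0.70120766 0.22040482 0.15      ]] tipbox [[0.8085021  0.13499228 0.095     ]
 [0.75743218 0.01791227 0.095     ]]
xyz [-288.    92.8   30.5] r [-0.    0.   -2.21] rows>= 4.9 t 1.57
```

>>> apply_moves(rows=[{"x": -288,"y": 93,"z": 30,"rx": 0,"ry": 0,"rz": -2.2,"claw": 160},{"x": -288,"y": 93,"z": 30,"rx": 0,"ry": 0,"rz": -2.2,"claw": 160},{"x": -288,"y": 93,"z": 30,"rx": 0,"ry": 0,"rz": -2.2,"claw": 160},{"x": -288,"y": 93,"z": 30,"rx": 0,"ry": 0,"rz": -2.2,"claw": 160},{"x": -288,"y": 93,"z": 30,"rx": 0,"ry": 0,"rz": -2.2,"claw": 160},{"x": -288,"y": 93,"z": 30,"rx": 0,"ry": 0,"rz": -2.2,"claw": 160},{"x": -288,"y": 93,"z": 30,"rx": 0,"ry": 0,"rz": -2.2,"claw": 160}])

```text
time_s: 2.45
position: [0.5217, -0.0451, 0.2404]
tcp_rot: [[-0.07, 0.998, -0.001], [0.998, 0.07, 0.001], [0.001, -0.001, -1.0]]
force: [-1.1, 1.2, 0.2]
opening: 0.383
grasp_force: 0.0
```

```bash
cat > r.py <<'E'
from h import *
import sys
im,d,p=snap('wrist','w3');s=read_state();print(s['position'],s['time_s'],'opening',s['opening'])
np.save('w3p.npy',p,allow_pickle=True)
hsv=cv2.cvtColor(im,cv2.COLOR_RGB2HSV)
m=(hsv[...,0]>65)&(hsv[...,0]<95)&(hsv[...,1]>120)
q=dep('wrist',np.argwhere(m)[:,::-1],d,p);q=q[(q[:,2]>.02)&(q[:,2]<.07)&(q[:,1]>-.06)&(q[:,1]<.12)]
print(len(q),'zmax',np.percentile(q[:,2],99.5))
r=cv2.minAreaRect((q[:,:2]*1000).astype(np.float32));print(r)
a=np.radians(4.2);e=np.array([np.cos(a),np.sin(a)]);f=np.array([-e[1],e[0]]);c=np.array([.5165,.0315])
L=np.c_[(q[:,:2]-c)@e,(q[:,:2]-c)@f,q[:,2]]
for sg in(-1,1):
    t=L[(L[:,1]*sg>.03)&(L[:,2]>.048)];h,b=np.histogram(t[:,0],np.arange(-.12,.121,.004));print(sg,'y',t[:,1].min().round(4),t[:,1].max().round(4),dict(zip((b[:-1]*1000).round().astype(int).tolist(),h.tolist())))
    g=np.arange(-.1,.11,.04)
    for x0 in g:
        k=t[abs(t[:,0]-x0)<.018];print('  tooth',x0.round(3),len(k),k[:,0].min().round(4) if len(k) else '',k[:,0].max().round(4) if len(k) else '')
E
python3 r.py
```

```text
[ 0.52160564 -0.04445201  0.24048923] 2.5 opening 0.3808944242731917
12396 zmax 0.05512582610580544
((516.2398681640625, 32.519432067871094), (197.80892944335938, 112.69880676269531), 4.042113304138184)
-1 y -0.0555 -0.0319 {-120: 0, -116: 0, -112: 0, -108: 0, -104: 0, -100: 0, -96: 4, -92: 1, -88: 0, -84: 0, -80: 0, -76: 6, -72: 101, -68: 123, -64: 134, -60: 141, -56: 149, -52: 129, -48: 3, -44: 0, -40: 0, -36: 14, -32: 113, -28: 130, -24: 140, -20: 138, -16: 139, -12: 112, -8: 4, -4: 0, 0: 0, 4: 12, 8: 130, 12: 129, 16: 130, 20: 138, 24: 141, 28: 103, 32: 3, 36: 0, 40: 0, 44: 7, 48: 141, 52: 151, 56: 138, 60: 134, 64: 120, 68: 77, 72: 0, 76: 0, 80: 0, 84: 0, 88: 0, 92: 3, 96: 0, 100: 0, 104: 0, 108: 0, 112: 0, 116: 0}
  tooth -0.1 5 -0.0933 -0.0919
  tooth -0.06 786 -0.0725 -0.0478
  tooth -0.02 790 -0.0326 -0.008
  tooth 0.02 786 0.007 0.0321
  tooth 0.06 768 0.0473 0.0715
  tooth 0.1 3 0.0934 0.0935
1 y 0.0333 0.0574 {-120: 0, -116: 0, -112: 0, -108: 0, -104: 0, -100: 0, -96: 11, -92: 3, -88: 0, -84: 0, -80: 0, -76: 2, -72: 116, -68: 147, -64: 164, -60: 163, -56: 182, -52: 159, -48: 16, -44: 0, -40: 0, -36: 11, -32: 144, -28: 165, -24: 173, -20: 170, -16: 162, -12: 156, -8: 10, -4: 0, 0: 0, 4: 4, 8: 144, 12: 163, 16: 169, 20: 179, 24: 160, 28: 134, 32: 2, 36: 0, 40: 0, 44: 13, 48: 161, 52: 175, 56: 171, 60: 156, 64: 148, 68: 105, 72: 0, 76: 0, 80: 0, 84: 0, 88: 2, 92: 3, 96: 0, 100: 0, 104: 0, 108: 0, 112: 0, 116: 0}
  tooth -0.1 14 -0.095 -0.09
  tooth -0.06 949 -0.0722 -0.0473
  tooth -0.02 991 -0.0326 -0.0071
  tooth 0.02 955 0.0078 0.0321
  tooth 0.06 929 0.0457 0.0717
  tooth 0.1 5 0.0909 0.0938
```

View pics/w3.png

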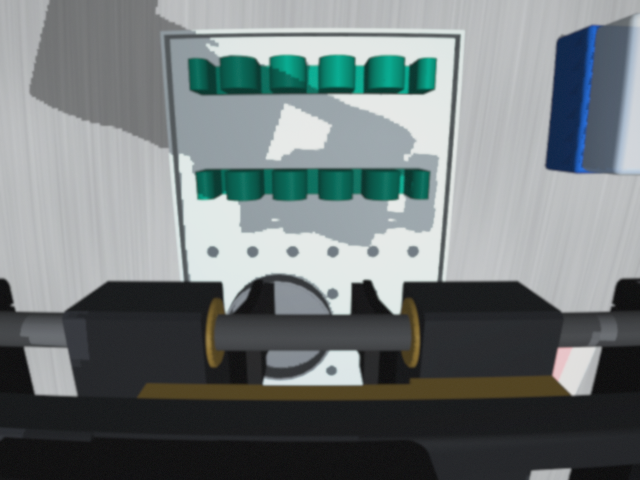

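The teeth sit at -60, -20, 20 and 60 mm, so rack_mid is about (0.5162, 0.0323) with yaw 4.1° and tooth tops at z≈0.055. The dish shows at (280,325). Next is insert 5.

```bash
cat >> h.py <<'E'
def dr(x,y,z):
    a=np.radians(-9.19);return np.array([.4930+x*np.cos(a)-y*np.sin(a),.3248+x*np.sin(a)+y*np.cos(a),z])
def rk(x,y,z):
    a=np.radians(4.1);return np.array([.5162+x*np.cos(a)-y*np.sin(a),.0323+x*np.sin(a)+y*np.cos(a),z])
RD=Rz(80.81,-20,'x');RR=Rz(94.1)
E
python3 -c "
from h import *
g=dr(.0617,.0005,.080);print(g);mv(g-RD[:,2]*.07,RD);print(RD[:,2])"
```

```text
[0.55398788 0.31543954 0.08      ]
xyz [362.6  32.6  89.3] r [-3.33 -0.39  2.19] rows>= 6.0 t 2.5
[ 0.33763003 -0.05462366 -0.93969262]
```

>>> apply_moves(rows=[{"x": 363,"y": 33,"z": 60,"rx": -3.33,"ry": -0.39,"rz": 2.19,"claw": 160},{"x": 363,"y": 33,"z": 60,"rx": -3.33,"ry": -0.39,"rz": 2.19,"claw": 160},{"x": 363,"y": 33,"z": 60,"rx": -3.33,"ry": -0.39,"rz": 2.19,"claw": 160},{"x": 363,"y": 33,"z": 60,"rx": -3.33,"ry": -0.39,"rz": 2.19,"claw": 160},{"x": 363,"y": 33,"z": 60,"rx": -3.33,"ry": -0.39,"rz": 2.19,"claw": 160},{"x": 363,"y": 33,"z": 60,"rx": -3.33,"ry": -0.39,"rz": 2.19,"claw": 160},{"x": 363,"y": 33,"z": 89,"rx": -3.33,"ry": -0.39,"rz": 2.19,"claw": 160},{"x": 363,"y": 33,"z": 89,"rx": -3.33,"ry": -0.39,"rz": 2.19,"claw": 160}])

```text
time_s: 3.5
position: [0.5263, 0.3204, 0.1494]
tcp_rot: [[0.157, 0.929, 0.334], [0.988, -0.146, -0.057], [-0.004, 0.339, -0.941]]
force: [-0.6, -0.0, 0.3]
opening: 0.372
grasp_force: 0.0
```

```bash
python3 -c "
from h import *
g=dr(.0617,.0005,.080);mv(g,RD);snap('scene','s2')"
```

```text
xyz [-0.3  3.  68.9] r [-0.03  0.02  0.04] rows>= 1.1 t 3.5
```

>>> apply_moves(rows=[{"x": 0,"y": 3,"z": 20,"rx": 0,"ry": 0,"rz": 0,"claw": 160},{"x": 0,"y": 3,"z": 40,"rx": 0,"ry": 0,"rz": 0,"claw": 160},{"x": 0,"y": 3,"z": 55,"rx": 0,"ry": 0,"rz": 0,"claw": 160},{"x": 0,"y": 3,"z": 69,"rx": 0,"ry": 0,"rz": 0,"claw": 160},{"x": 0,"y": 3,"z": 69,"rx": 0,"ry": 0,"rz": 0,"claw": 160}])

```text
time_s: 4.18
position: [0.5558, 0.3135, 0.0861]
tcp_rot: [[0.163, 0.928, 0.336], [0.987, -0.152, -0.057], [-0.002, 0.341, -0.94]]
force: [-0.4, -0.4, 0.3]
opening: 0.371
grasp_force: 0.0
```

```bash
python3 -c "
from h import *
g=dr(.0617,.0005,.080);mv(g,RD);im,d,p=snap('scene','s2');cv2.imwrite('pics/s2c.png',cv2.resize(im[140:260,310:450,::-1],None,fx=4,fy=4))"
```

```text
xyz [ 1.6 -4.  -1. ] r [-0.01  0.03 -0.02] rows>= 0.1 t 4.17
```

View pics/s2c.png

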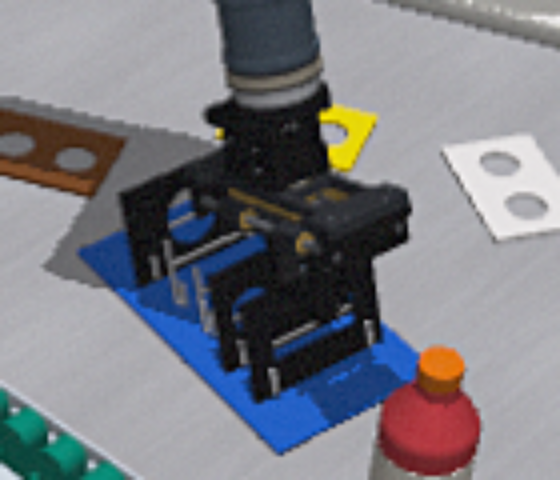

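The gripper straddles insert 5 (crop (310,340)) with no contact, but it sits 4 mm too far along y. I'll correct that, close and lift.

>>> apply_moves(rows=[{"x": 1,"y": -4,"z": -1,"rx": 0,"ry": 0,"rz": 0,"claw": 160},{"x": 1,"y": -4,"z": -1,"rx": 0,"ry": 0,"rz": 0,"claw": 160},{"x": 1,"y": -4,"z": -1,"rx": 0,"ry": 0,"rz": 0,"claw": 255},{"x": 1,"y": -4,"z": -1,"rx": 0,"ry": 0,"rz": 0,"claw": 255},{"x": 1,"y": -4,"z": -1,"rx": 0,"ry": 0,"rz": 0,"claw": 255},{"x": 1,"y": -4,"z": -1,"rx": 0,"ry": 0,"rz": 0,"claw": 255},{"x": 1,"y": -4,"z": -1,"rx": 0,"ry": 0,"rz": 0,"claw": 255}])

```text
time_s: 5.1
position: [0.5521, 0.3159, 0.0873]
tcp_rot: [[0.162, 0.927, 0.339], [0.987, -0.152, -0.056], [-0.0, 0.343, -0.939]]
force: [-0.6, -0.4, -0.2]
opening: 0.053
grasp_force: 30.0
```

>>> apply_moves(rows=[{"x": 0,"y": 0,"z": -30,"rx": 0,"ry": 0,"rz": 0,"claw": 255},{"x": 0,"y": 0,"z": -70,"rx": 0,"ry": 0,"rz": 0,"claw": 255},{"x": 0,"y": 0,"z": -120,"rx": 0,"ry": 0,"rz": 0,"claw": 255},{"x": 0,"y": 0,"z": -120,"rx": 0,"ry": 0,"rz": 0,"claw": 255},{"x": 0,"y": 0,"z": -120,"rx": 0,"ry": 0,"rz": 0,"claw": 255}])

```text
time_s: 5.72
position: [0.511, 0.3223, 0.1994]
tcp_rot: [[0.162, 0.927, 0.338], [0.987, -0.152, -0.056], [-0.001, 0.342, -0.94]]
force: [-0.5, -0.5, -1.9]
opening: 0.055
grasp_force: 30.0
```

```bash
python3 -c "
from h import *
mv(rk(.08,0,.19),RR)"
```

```text
xyz [-266.8  120.8   47.9] r [ 3.32  0.4  -2.21] rows>= 4.7 t 5.72
```

>>> apply_moves(rows=[{"x": -267,"y": 121,"z": 48,"rx": 3.32,"ry": 0.4,"rz": -2.21,"claw": 255},{"x": -267,"y": 121,"z": 48,"rx": 3.32,"ry": 0.4,"rz": -2.21,"claw": 255},{"x": -267,"y": 121,"z": 48,"rx": 3.32,"ry": 0.4,"rz": -2.21,"claw": 255},{"x": -267,"y": 121,"z": 48,"rx": 3.32,"ry": 0.4,"rz": -2.21,"claw": 255},{"x": -267,"y": 121,"z": 48,"rx": 3.32,"ry": 0.4,"rz": -2.21,"claw": 255},{"x": -267,"y": 121,"z": 48,"rx": 3.32,"ry": 0.4,"rz": -2.21,"claw": 255},{"x": -267,"y": 121,"z": 48,"rx": 3.32,"ry": 0.4,"rz": -2.21,"claw": 255},{"x": -267,"y": 121,"z": 48,"rx": 3.32,"ry": 0.4,"rz": -2.21,"claw": 255}])

```text
time_s: 6.72
position: [0.5955, 0.0395, 0.1955]
tcp_rot: [[-0.072, 0.997, -0.002], [0.997, 0.072, 0.002], [0.002, -0.002, -1.0]]
force: [0.6, 0.5, -1.9]
opening: 0.055
grasp_force: 30.0
```

```bash
python3 -c "
from h import *
mv(rk(.08,0,.0887),RR);im,d,p=snap('wrist','w4');np.save('w4p.npy',p,allow_pickle=True);print(read_state()['qvel'].round(1))"
```

```text
xyz [ -1.7   0.5 100.8] r [-0.02 -0.02  0.01] rows>= 1.6 t 6.72
[ 0.6 -0.7 -0.2 -0.2 -0.1 -0.2]
```

View pics/w4.png

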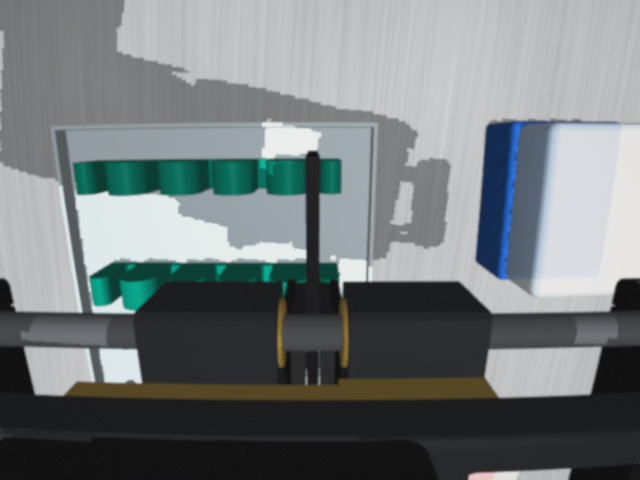

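Insert 5 hangs upright at column 313, over the slot between the last two teeth (about 305–323). Lowering it now.

>>> apply_moves(rows=[{"x": -1.5,"y": 0.5,"z": 40,"rx": 0,"ry": 0,"rz": 0,"claw": 255},{"x": -1.5,"y": 0.5,"z": 60,"rx": 0,"ry": 0,"rz": 0,"claw": 255},{"x": -1.5,"y": 0.5,"z": 75,"rx": 0,"ry": 0,"rz": 0,"claw": 255},{"x": -1.5,"y": 0.5,"z": 85,"rx": 0,"ry": 0,"rz": 0,"claw": 255},{"x": -1.5,"y": 0.5,"z": 95,"rx": 0,"ry": 0,"rz": 0,"claw": 255},{"x": -1.5,"y": 0.5,"z": 98,"rx": 0,"ry": 0,"rz": 0,"claw": 255},{"x": -1.5,"y": 0.5,"z": 98,"rx": 0,"ry": 0,"rz": 0,"claw": 255}])

```text
time_s: 7.65
position: [0.5975, 0.0366, 0.0987]
tcp_rot: [[-0.071, 0.997, 0.001], [0.997, 0.071, 0.001], [0.0, 0.001, -1.0]]
force: [-0.5, 0.8, -0.7]
opening: 0.056
grasp_force: 30.0
```

>>> apply_moves(rows=[{"x": 1,"y": -1,"z": 3,"rx": 0,"ry": 0,"rz": 0,"claw": 255},{"x": 1,"y": -1,"z": 5,"rx": 0,"ry": 0,"rz": 0,"claw": 255},{"x": 1,"y": -1,"z": 5,"rx": 0,"ry": 0,"rz": 0,"claw": 255}])

```text
time_s: 8.02
position: [0.5974, 0.0374, 0.0965]
tcp_rot: [[-0.072, 0.997, 0.004], [0.997, 0.072, -0.0], [-0.0, 0.004, -1.0]]
force: [-2.6, -0.2, 13.3]
opening: 0.055
grasp_force: 30.0
```

>>> apply_moves(rows=[{"x": 0,"y": 0,"z": -2,"rx": 0,"ry": 0,"rz": 0,"claw": 160},{"x": 0,"y": 0,"z": -2,"rx": 0,"ry": 0,"rz": 0,"claw": 160},{"x": 0,"y": 0,"z": -2,"rx": 0,"ry": 0,"rz": 0,"claw": 160},{"x": 0,"y": 0,"z": -40,"rx": 0,"ry": 0,"rz": 0,"claw": 160},{"x": 0,"y": 0,"z": -100,"rx": 0,"ry": 0,"rz": 0,"claw": 160},{"x": 0,"y": 0,"z": -110,"rx": 0,"ry": 0,"rz": 0,"claw": 160},{"x": 0,"y": 0,"z": -110,"rx": 0,"ry": 0,"rz": 0,"claw": 160}])

```text
time_s: 8.9
position: [0.5963, 0.0376, 0.2039]
tcp_rot: [[-0.072, 0.997, 0.002], [0.997, 0.072, 0.0], [0.0, 0.002, -1.0]]
force: [-0.1, -0.0, -1.2]
opening: 0.369
grasp_force: 0.0
```

```bash
cat > chk.py <<'E'
from h import *
z=np.load('pics/x.npz');
E
python3 -c "
from h import *
g=dr(.0220,.0005,.080);mv(g-RD[:,2]*.07,RD)
im,d,p=snap('scene','s3')
m=(im.max(2)<45);q=dep('scene',np.argwhere(m)[:,::-1],d)
a=np.radians(4.1);L=np.c_[q[:,:2]-[.5162,.0323],q[:,2]];L[:,:2]=L[:,:2]@np.array([[np.cos(a),-np.sin(a)],[np.sin(a),np.cos(a)]])
k=(abs(L[:,1])<.08)&(abs(L[:,0])<.1)&(L[:,2]<.12)&(L[:,2]>.02);L=L[k];print(len(L),L.min(0),L.max(0),np.linalg.lstsq(np.c_[np.ones(len(L)),L[:,2]],L[:,0],rcond=None)[0])
"
```

```text
xyz [295.3 -86.3  52.4] r [-3.3  -0.39  2.19] rows>= 5.0 t 8.9
407 [ 0.05962705 -0.06637055  0.02006935] [0.08825331 0.06521883 0.0993354 ] [0.08317124 0.00208951]
```

Insert 5 stands upright and seated (top z≈0.098, slope ≈0). Next is insert 4.

>>> apply_moves(rows=[{"x": 295,"y": -86,"z": 20,"rx": -3.33,"ry": -0.39,"rz": 2.19,"claw": 160},{"x": 295,"y": -86,"z": 20,"rx": -3.33,"ry": -0.39,"rz": 2.19,"claw": 160},{"x": 295,"y": -86,"z": 20,"rx": -3.33,"ry": -0.39,"rz": 2.19,"claw": 160},{"x": 295,"y": -86,"z": 20,"rx": -3.33,"ry": -0.39,"rz": 2.19,"claw": 160},{"x": 295,"y": -86,"z": 20,"rx": -3.33,"ry": -0.39,"rz": 2.19,"claw": 160},{"x": 295,"y": -86,"z": 52,"rx": -3.33,"ry": -0.39,"rz": 2.19,"claw": 160},{"x": 295,"y": -86,"z": 52,"rx": -3.33,"ry": -0.39,"rz": 2.19,"claw": 160},{"x": 295,"y": -86,"z": 52,"rx": -3.33,"ry": -0.39,"rz": 2.19,"claw": 160},{"x": 295,"y": -86,"z": 52,"rx": -3.33,"ry": -0.39,"rz": 2.19,"claw": 160}])

```text
time_s: 10.07
position: [0.4904, 0.3247, 0.1523]
tcp_rot: [[0.162, 0.926, 0.34], [0.987, -0.152, -0.055], [0.001, 0.345, -0.939]]
force: [0.9, -0.7, 0.3]
opening: 0.372
grasp_force: 0.0
```

```bash
cat > ins.py <<'E'
# insert plane in drainer frame from scene-camera depth
from h import *
import sys
im,d,p=snap('scene','s4');m=(im.max(2)<45);q=dep('scene',np.argwhere(m)[:,::-1],d)
a=np.radians(-9.19);L=np.c_[q[:,:2]-[.4930,.3248],q[:,2]];L[:,:2]=L[:,:2]@np.array([[np.cos(a),-np.sin(a)],[np.sin(a),np.cos(a)]])
L=L[(abs(L[:,1])<.07)&(L[:,2]<.092)&(L[:,2]>.01)]
for n,x0 in((1,-.066),(4,.0543)):
    r=L[:,0]-(x0-.364*L[:,2]);k=abs(r)<.012;print(n,k.sum(),'resid',np.median(r[k]).round(4),'y',np.percentile(L[k,1],[1,99]).round(4),'zmax',L[k,2].max().round(4))
E
python3 ins.py;python3 -c "
from h import *
g=dr(.0220,.0005,.080);mv(g,RD);print(read_state()['qvel'].round(1))"
```

```text
1 433 resid -0.0012 y [-0.0624  0.0618] zmax 0.0888
4 530 resid -0.0013 y [-0.0617  0.0627] zmax 0.09
xyz [ 0.9 -2.  70.5] r [ 0.03 -0.01 -0.02] rows>= 1.1 t 10.12
[ 0.1 -0.2 -0.   0.  -0.2  0.2]
```

>>> apply_moves(rows=[{"x": 1,"y": -2,"z": 25,"rx": 0,"ry": 0,"rz": 0,"claw": 160},{"x": 1,"y": -2,"z": 45,"rx": 0,"ry": 0,"rz": 0,"claw": 160},{"x": 1,"y": -2,"z": 60,"rx": 0,"ry": 0,"rz": 0,"claw": 160},{"x": 1,"y": -2,"z": 69,"rx": 0,"ry": 0,"rz": 0,"claw": 160},{"x": 1,"y": -2,"z": 69,"rx": 0,"ry": 0,"rz": 0,"claw": 160},{"x": 1,"y": -2,"z": 69,"rx": 0,"ry": 0,"rz": 0,"claw": 160}])

```text
time_s: 10.88
position: [0.5112, 0.3234, 0.0865]
tcp_rot: [[0.159, 0.927, 0.34], [0.987, -0.15, -0.054], [0.001, 0.344, -0.939]]
force: [-0.0, -0.0, 0.1]
opening: 0.37
grasp_force: 0.0
```

```bash
python3 -c "
from h import *
g=dr(.0220,.0005,.080);mv(g,RD)"
```

```text
xyz [-1.   1.3  1.4] r [ 0.02 -0.01 -0.  ] rows>= 0.0 t 10.88
```

>>> apply_moves(rows=[{"x": 0,"y": 0,"z": 0,"rx": 0,"ry": 0,"rz": 0,"claw": 255},{"x": 0,"y": 0,"z": 0,"rx": 0,"ry": 0,"rz": 0,"claw": 255},{"x": 0,"y": 0,"z": 0,"rx": 0,"ry": 0,"rz": 0,"claw": 255},{"x": 0,"y": 0,"z": 0,"rx": 0,"ry": 0,"rz": 0,"claw": 255},{"x": 0,"y": 0,"z": 0,"rx": 0,"ry": 0,"rz": 0,"claw": 255},{"x": 0,"y": 0,"z": -30,"rx": 0,"ry": 0,"rz": 0,"claw": 255},{"x": 0,"y": 0,"z": -70,"rx": 0,"ry": 0,"rz": 0,"claw": 255},{"x": 0,"y": 0,"z": -120,"rx": 0,"ry": 0,"rz": 0,"claw": 255},{"x": 0,"y": 0,"z": -120,"rx": 0,"ry": 0,"rz": 0,"claw": 255},{"x": 0,"y": 0,"z": -120,"rx": 0,"ry": 0,"rz": 0,"claw": 255}])

```text
time_s: 12.12
position: [0.4694, 0.3293, 0.1979]
tcp_rot: [[0.16, 0.928, 0.338], [0.987, -0.15, -0.055], [-0.001, 0.342, -0.94]]
force: [-0.4, 0.5, -2.6]
opening: 0.056
grasp_force: 30.0
```

```bash
python3 -c "
from h import *
mv(rk(0,0,.19),RR)"
```

```text
xyz [-285.8   87.2   34. ] r [ 3.32  0.39 -2.19] rows>= 4.8 t 12.12
```

>>> apply_moves(rows=[{"x": -286,"y": 87,"z": 34,"rx": 3.32,"ry": 0.39,"rz": -2.19,"claw": 255},{"x": -286,"y": 87,"z": 34,"rx": 3.32,"ry": 0.39,"rz": -2.19,"claw": 255},{"x": -286,"y": 87,"z": 34,"rx": 3.32,"ry": 0.39,"rz": -2.19,"claw": 255},{"x": -286,"y": 87,"z": 34,"rx": 3.32,"ry": 0.39,"rz": -2.19,"claw": 255},{"x": -286,"y": 87,"z": 34,"rx": 3.32,"ry": 0.39,"rz": -2.19,"claw": 255},{"x": -286,"y": 87,"z": 34,"rx": 3.32,"ry": 0.39,"rz": -2.19,"claw": 255},{"x": -286,"y": 87,"z": 34,"rx": 3.32,"ry": 0.39,"rz": -2.19,"claw": 255},{"x": -286,"y": 87,"z": 34,"rx": 3.32,"ry": 0.39,"rz": -2.19,"claw": 255},{"x": -286,"y": 87,"z": 34,"rx": 3.32,"ry": 0.39,"rz": -2.19,"claw": 255}])

```text
time_s: 13.25
position: [0.5162, 0.0338, 0.1959]
tcp_rot: [[-0.073, 0.997, 0.0], [0.997, 0.073, 0.001], [0.001, 0.0, -1.0]]
force: [-0.3, -0.1, -0.6]
opening: 0.056
grasp_force: 30.0
```

```bash
python3 -c "
from h import *
mv(rk(0,0,.0905),RR)"
```

```text
xyz [-1.6 -0.1 99.4] r [ 0.   -0.01  0.01] rows>= 1.6 t 13.25
```

>>> apply_moves(rows=[{"x": -1.5,"y": 0,"z": 40,"rx": 0,"ry": 0,"rz": 0,"claw": 255},{"x": -1.5,"y": 0,"z": 60,"rx": 0,"ry": 0,"rz": 0,"claw": 255},{"x": -1.5,"y": 0,"z": 75,"rx": 0,"ry": 0,"rz": 0,"claw": 255},{"x": -1.5,"y": 0,"z": 85,"rx": 0,"ry": 0,"rz": 0,"claw": 255},{"x": -1.5,"y": 0,"z": 95,"rx": 0,"ry": 0,"rz": 0,"claw": 255},{"x": -1.5,"y": 0,"z": 98,"rx": 0,"ry": 0,"rz": 0,"claw": 255},{"x": -1.5,"y": 0,"z": 100,"rx": 0,"ry": 0,"rz": 0,"claw": 255},{"x": -1.5,"y": 0,"z": 102,"rx": 0,"ry": 0,"rz": 0,"claw": 255},{"x": -1.5,"y": 0,"z": 102,"rx": 0,"ry": 0,"rz": 0,"claw": 255}])

```text
time_s: 14.38
position: [0.5178, 0.0309, 0.0963]
tcp_rot: [[-0.071, 0.997, 0.004], [0.997, 0.071, 0.0], [-0.0, 0.004, -1.0]]
force: [-1.8, -0.2, 7.0]
opening: 0.055
grasp_force: 30.0
```

>>> apply_moves(rows=[{"x": 0,"y": 0,"z": -1,"rx": 0,"ry": 0,"rz": 0,"claw": 160},{"x": 0,"y": 0,"z": -1,"rx": 0,"ry": 0,"rz": 0,"claw": 160},{"x": 0,"y": 0,"z": -1,"rx": 0,"ry": 0,"rz": 0,"claw": 160},{"x": 0,"y": 0,"z": -40,"rx": 0,"ry": 0,"rz": 0,"claw": 160},{"x": 0,"y": 0,"z": -100,"rx": 0,"ry": 0,"rz": 0,"claw": 160},{"x": 0,"y": 0,"z": -120,"rx": 0,"ry": 0,"rz": 0,"claw": 160},{"x": 0,"y": 0,"z": -120,"rx": 0,"ry": 0,"rz": 0,"claw": 160},{"x": 0,"y": 0,"z": -120,"rx": 0,"ry": 0,"rz": 0,"claw": 160}])

```text
time_s: 15.38
position: [0.5161, 0.0311, 0.2135]
tcp_rot: [[-0.071, 0.997, -0.0], [0.997, 0.071, 0.001], [0.001, -0.0, -1.0]]
force: [-0.8, 0.3, 0.2]
opening: 0.37
grasp_force: 0.0
```

```bash
cat > seat.py <<'E'
from h import *
im,d,p=snap('scene','s3')
m=(im.max(2)<45);q=dep('scene',np.argwhere(m)[:,::-1],d)
a=np.radians(4.1);L=np.c_[q[:,:2]-[.5162,.0323],q[:,2]];L[:,:2]=L[:,:2]@np.array([[np.cos(a),-np.sin(a)],[np.sin(a),np.cos(a)]])
for x0 in(-.08,0,.08):
    M=L[(abs(L[:,1])<.08)&(abs(L[:,0]-x0)<.02)&(L[:,2]<.12)&(L[:,2]>.02)]
    if len(M)>50: print(x0,len(M),'zmax',np.percentile(M[:,2],98).round(4),'y',np.percentile(M[:,1],[1,99]).round(4),'x,slope',np.linalg.lstsq(np.c_[np.ones(len(M)),M[:,2]],M[:,0],rcond=None)[0].round(3))
E
python3 seat.py;python3 -c "
from h import *
g=dr(-.0985,.0005,.080);mv(g-RD[:,2]*.07,RD)"
```

```text
0 418 zmax 0.097 y [-0.0658  0.059 ] x,slope [0.003 0.   ]
0.08 407 zmax 0.0974 y [-0.0653  0.0632] x,slope [ 0.083 -0.001]
xyz [ 323.6 -122.8   62.3] r [-3.33 -0.4   2.19] rows>= 5.6 t 15.43
```

Both inserts are seated with their tops at 0.097. Next is insert 1.

>>> apply_moves(rows=[{"x": 324,"y": -123,"z": 30,"rx": -3.33,"ry": -0.4,"rz": 2.19,"claw": 160},{"x": 324,"y": -123,"z": 30,"rx": -3.33,"ry": -0.4,"rz": 2.19,"claw": 160},{"x": 324,"y": -123,"z": 30,"rx": -3.33,"ry": -0.4,"rz": 2.19,"claw": 160},{"x": 324,"y": -123,"z": 30,"rx": -3.33,"ry": -0.4,"rz": 2.19,"claw": 160},{"x": 324,"y": -123,"z": 30,"rx": -3.33,"ry": -0.4,"rz": 2.19,"claw": 160},{"x": 324,"y": -123,"z": 62,"rx": -3.33,"ry": -0.4,"rz": 2.19,"claw": 160},{"x": 324,"y": -123,"z": 62,"rx": -3.33,"ry": -0.4,"rz": 2.19,"claw": 160},{"x": 324,"y": -123,"z": 62,"rx": -3.33,"ry": -0.4,"rz": 2.19,"claw": 160},{"x": 324,"y": -123,"z": 62,"rx": -3.33,"ry": -0.4,"rz": 2.19,"claw": 160}])

```text
time_s: 16.55
position: [0.3711, 0.3446, 0.1519]
tcp_rot: [[0.16, 0.927, 0.339], [0.987, -0.15, -0.057], [-0.002, 0.344, -0.939]]
force: [0.9, -0.1, -0.3]
opening: 0.372
grasp_force: 0.0
```

```bash
python3 -c "
from h import *
g=dr(-.0985,.0005,.080);mv(g,RD)"
```

```text
xyz [ 0.6 -1.3 70.1] r [0.02 0.02 0.  ] rows>= 1.1 t 16.55
```

>>> apply_moves(rows=[{"x": 0,"y": -1,"z": 25,"rx": 0,"ry": 0,"rz": 0,"claw": 160},{"x": 0,"y": -1,"z": 45,"rx": 0,"ry": 0,"rz": 0,"claw": 160},{"x": 0,"y": -1,"z": 60,"rx": 0,"ry": 0,"rz": 0,"claw": 160},{"x": 0,"y": -1,"z": 69,"rx": 0,"ry": 0,"rz": 0,"claw": 160},{"x": 0,"y": -1,"z": 69,"rx": 0,"ry": 0,"rz": 0,"claw": 160},{"x": 0,"y": -1,"z": 69,"rx": 0,"ry": 0,"rz": 0,"claw": 160}])

```text
time_s: 17.3
position: [0.3941, 0.3416, 0.088]
tcp_rot: [[0.16, 0.926, 0.341], [0.987, -0.15, -0.055], [0.0, 0.346, -0.938]]
force: [0.3, -0.5, 0.2]
opening: 0.374
grasp_force: 0.0
```

```bash
python3 -c "
from h import *
g=dr(-.0985,.0005,.080);mv(g,RD)"
```

```text
xyz [-0.3 -1.1  2.1] r [ 0.04  0.   -0.01] rows>= 0.0 t 17.3
```

>>> apply_moves(rows=[{"x": 0,"y": -1,"z": 1.5,"rx": 0,"ry": 0,"rz": 0,"claw": 255},{"x": 0,"y": -1,"z": 1.5,"rx": 0,"ry": 0,"rz": 0,"claw": 255},{"x": 0,"y": -1,"z": 1.5,"rx": 0,"ry": 0,"rz": 0,"claw": 255},{"x": 0,"y": -1,"z": 1.5,"rx": 0,"ry": 0,"rz": 0,"claw": 255},{"x": 0,"y": -1,"z": 1.5,"rx": 0,"ry": 0,"rz": 0,"claw": 255},{"x": 0,"y": -1,"z": -30,"rx": 0,"ry": 0,"rz": 0,"claw": 255},{"x": 0,"y": -1,"z": -70,"rx": 0,"ry": 0,"rz": 0,"claw": 255},{"x": 0,"y": -1,"z": -115,"rx": 0,"ry": 0,"rz": 0,"claw": 255},{"x": 0,"y": -1,"z": -115,"rx": 0,"ry": 0,"rz": 0,"claw": 255},{"x": 0,"y": -1,"z": -115,"rx": 0,"ry": 0,"rz": 0,"claw": 255}])

```text
time_s: 18.55
position: [0.3532, 0.3479, 0.1943]
tcp_rot: [[0.16, 0.927, 0.34], [0.987, -0.15, -0.056], [-0.001, 0.344, -0.939]]
force: [0.3, -0.4, -1.7]
opening: 0.059
grasp_force: 30.0
```

```bash
python3 -c "
from h import *
mv(rk(-.08,0,.19),RR)"
```

```text
xyz [-303.9  125.7   44.8] r [ 3.34  0.4  -2.19] rows>= 5.3 t 18.55
```

>>> apply_moves(rows=[{"x": -304,"y": 126,"z": 45,"rx": 3.34,"ry": 0.4,"rz": -2.19,"claw": 255},{"x": -304,"y": 126,"z": 45,"rx": 3.34,"ry": 0.4,"rz": -2.19,"claw": 255},{"x": -304,"y": 126,"z": 45,"rx": 3.34,"ry": 0.4,"rz": -2.19,"claw": 255},{"x": -304,"y": 126,"z": 45,"rx": 3.34,"ry": 0.4,"rz": -2.19,"claw": 255},{"x": -304,"y": 126,"z": 45,"rx": 3.34,"ry": 0.4,"rz": -2.19,"claw": 255},{"x": -304,"y": 126,"z": 45,"rx": 3.34,"ry": 0.4,"rz": -2.19,"claw": 255},{"x": -304,"y": 126,"z": 45,"rx": 3.34,"ry": 0.4,"rz": -2.19,"claw": 255},{"x": -304,"y": 126,"z": 45,"rx": 3.34,"ry": 0.4,"rz": -2.19,"claw": 255},{"x": -304,"y": 126,"z": 45,"rx": 3.34,"ry": 0.4,"rz": -2.19,"claw": 255},{"x": -304,"y": 126,"z": 45,"rx": 3.34,"ry": 0.4,"rz": -2.19,"claw": 255}])

```text
time_s: 19.8
position: [0.4363, 0.0279, 0.1957]
tcp_rot: [[-0.073, 0.997, -0.001], [0.997, 0.073, 0.001], [0.001, -0.001, -1.0]]
force: [-0.9, 1.0, -1.6]
opening: 0.051
grasp_force: 30.0
```

```bash
python3 -c "
from h import *
mv(rk(-.08,0,.0905),RR)"
```

```text
xyz [-1.5  0.2 99.2] r [-0.01 -0.01  0.01] rows>= 1.6 t 19.8
```

>>> apply_moves(rows=[{"x": -1.5,"y": 0,"z": 40,"rx": 0,"ry": 0,"rz": 0,"claw": 255},{"x": -1.5,"y": 0,"z": 60,"rx": 0,"ry": 0,"rz": 0,"claw": 255},{"x": -1.5,"y": 0,"z": 75,"rx": 0,"ry": 0,"rz": 0,"claw": 255},{"x": -1.5,"y": 0,"z": 85,"rx": 0,"ry": 0,"rz": 0,"claw": 255},{"x": -1.5,"y": 0,"z": 95,"rx": 0,"ry": 0,"rz": 0,"claw": 255},{"x": -1.5,"y": 0,"z": 98,"rx": 0,"ry": 0,"rz": 0,"claw": 255},{"x": -1.5,"y": 0,"z": 100,"rx": 0,"ry": 0,"rz": 0,"claw": 255},{"x": -1.5,"y": 0,"z": 102,"rx": 0,"ry": 0,"rz": 0,"claw": 255},{"x": -1.5,"y": 0,"z": 102,"rx": 0,"ry": 0,"rz": 0,"claw": 255}])

```text
time_s: 20.92
position: [0.4379, 0.0254, 0.0954]
tcp_rot: [[-0.071, 0.997, 0.003], [0.997, 0.071, 0.0], [0.0, 0.003, -1.0]]
force: [0.1, 0.9, 5.8]
opening: 0.056
grasp_force: 30.0
```

>>> apply_moves(rows=[{"x": 0,"y": 0,"z": -1,"rx": 0,"ry": 0,"rz": 0,"claw": 160},{"x": 0,"y": 0,"z": -1,"rx": 0,"ry": 0,"rz": 0,"claw": 160},{"x": 0,"y": 0,"z": -1,"rx": 0,"ry": 0,"rz": 0,"claw": 160},{"x": 0,"y": 0,"z": -40,"rx": 0,"ry": 0,"rz": 0,"claw": 160},{"x": 0,"y": 0,"z": -100,"rx": 0,"ry": 0,"rz": 0,"claw": 160},{"x": 0,"y": 0,"z": -160,"rx": 0,"ry": 0,"rz": 0,"claw": 160},{"x": 0,"y": 0,"z": -160,"rx": 0,"ry": 0,"rz": 0,"claw": 160},{"x": 0,"y": 0,"z": -160,"rx": 0,"ry": 0,"rz": 0,"claw": 160}])

```text
time_s: 21.92
position: [0.4366, 0.0254, 0.2541]
tcp_rot: [[-0.071, 0.997, 0.0], [0.997, 0.071, 0.001], [0.001, 0.0, -1.0]]
force: [-0.1, 0.2, 0.1]
opening: 0.366
grasp_force: 0.0
```

```bash
python3 seat.py;python3 -c "
from h import *
mv([.56,-.30,.27],Rz(177),False)"
```

```text
-0.08 415 zmax 0.0965 y [-0.0664  0.0615] x,slope [-0.076 -0.004]
0 421 zmax 0.097 y [-0.0666  0.0595] x,slope [0.003 0.007]
0.08 397 zmax 0.097 y [-0.0654  0.0625] x,slope [0.083 0.005]
xyz [-333.5  100.3  -17.3] r [ -0.    -0.02 -13.82] rows>= 7.7 t 21.98
```

All three inserts are in. Now I'll look at the tube.

>>> apply_moves(rows=[{"x": -333,"y": 100,"z": -17,"rx": 0,"ry": 0,"rz": -13.8,"claw": 60},{"x": -333,"y": 100,"z": -17,"rx": 0,"ry": 0,"rz": -13.8,"claw": 60},{"x": -333,"y": 100,"z": -17,"rx": 0,"ry": 0,"rz": -13.8,"claw": 60},{"x": -333,"y": 100,"z": -17,"rx": 0,"ry": 0,"rz": -13.8,"claw": 60},{"x": -333,"y": 100,"z": -17,"rx": 0,"ry": 0,"rz": -13.8,"claw": 60},{"x": -333,"y": 100,"z": -17,"rx": 0,"ry": 0,"rz": -13.8,"claw": 60},{"x": -333,"y": 100,"z": -17,"rx": 0,"ry": 0,"rz": -13.8,"claw": 60},{"x": -333,"y": 100,"z": -17,"rx": 0,"ry": 0,"rz": -13.8,"claw": 60},{"x": -333,"y": 100,"z": -17,"rx": 0,"ry": 0,"rz": -13.8,"claw": 60},{"x": -333,"y": 100,"z": -17,"rx": 0,"ry": 0,"rz": -13.8,"claw": 60}])

```text
time_s: 23.22
position: [0.5604, -0.2993, 0.2697]
tcp_rot: [[-0.998, 0.056, -0.001], [0.056, 0.998, 0.003], [0.002, 0.002, -1.0]]
force: [-0.1, -0.6, -0.8]
opening: 0.763
grasp_force: 0.0
```

```bash
python3 -c "
from h import *
im,d,p=snap('wrist','w5');np.save('w5p.npy',p,allow_pickle=True);s=read_state();print(s['position'],s['joint_positions'].round(1),s['time_s'])
snap('scene','s5');snap('top','t5')"
```

```text
[ 0.5605183  -0.29934806  0.2701932 ] [-3.82e+01  2.98e+01  7.90e+01  1.00e-01  7.13e+01 -1.25e+02] 23.275
```

View pics/w5.png

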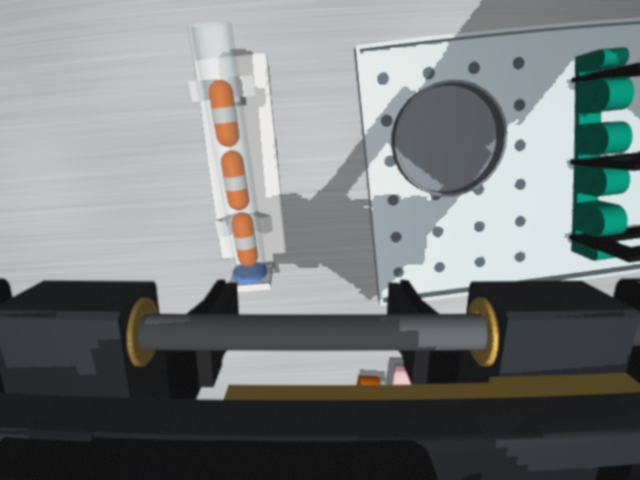

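The wrist view shows the tube with its mouth at (211,28), capsules A (224,113), B (235,180) and C (245,238), and its blue end at (250,272). The dish is at (448,137) and the three inserts are in the slots on the right. I'll triangulate the capsules from the wrist and scene views.

```bash
cat > t.py <<'E'
from h import *
def load(f):
    z=np.load('pics/%s.npz'%f);return z['im'],z['d']
pw=np.load('w5p.npy',allow_pickle=True).item()
def caps(im,box):
    hsv=cv2.cvtColor(im,cv2.COLOR_RGB2HSV);m=((hsv[...,0]>4)&(hsv[...,0]<18)&(hsv[...,1]>140)).astype(np.uint8)
    k=np.zeros_like(m);k[box[1]:box[3],box[0]:box[2]]=1;return m*k
def blobs(m):
    n,l,s,c=cv2.connectedComponentsWithStats(m);return [(c[i],s[i][4]) for i in range(1,n) if s[i][4]>15]
iw,dw=load('w5');isc,ds=load('s5')
bw=sorted(blobs(caps(iw,(190,60,270,290))),key=lambda b:b[0][1]);bs=blobs(caps(isc,(150,290,240,390)));bs=sorted(bs,key=lambda b:b[0][1])
print([(b[0].round(1).tolist(),int(b[1])) for b in bw]);print([(b[0].round(1).tolist(),int(b[1])) for b in bs])
def tri(r1,r2):
    o1,v1=r1;o2,v2=r2;out=[]
    for a,b in zip(v1,v2):
        A=np.c_[a,-b];t=np.linalg.lstsq(A,o2-o1,rcond=None)[0];x,y=o1+t[0]*a,o2+t[1]*b;out.append(np.r_[(x+y)/2,np.linalg.norm(x-y)])
    return np.array(out)
if len(bw)==len(bs)==6:
    P=tri(rays('wrist',[b[0] for b in bw],pw),rays('scene',[b[0] for b in bs]));print(P.round(4))
    v=P[5,:3]-P[0,:3];v=P[0,:3]-P[5,:3];v/=np.linalg.norm(v);print('axis',v,'elev',np.degrees(np.arcsin(v[2])),'heading',np.degrees(np.arctan2(v[1],v[0])))
m=caps(iw,(190,60,270,290));q=dep('wrist',np.argwhere(m)[:,::-1],dw,pw);print('depth pts',len(q));
for x0 in np.arange(.4,.62,.02):
    t=q[(q[:,0]>=x0)&(q[:,0]<x0+.02)]
    if len(t)>10: print(x0.round(2),len(t),np.median(t,0).round(4),t[:,2].max().round(4))
# any points in the tube area above bench
U,V=np.meshgrid(np.arange(180,285),np.arange(15,285));p=np.c_[U.ravel(),V.ravel()];q=dep('wrist',p,dw,pw)
a=np.radians(177);
for x0 in np.arange(.36,.64,.02):
    t=q[(q[:,0]>=x0)&(q[:,0]<x0+.02)&(q[:,2]<.12)&(q[:,2]>.004)]
    if len(t)>10:
        h=t[t[:,2]>t[:,2].max()-.004];b=t[(t[:,2]<.011)];print('cloud',x0.round(2),len(t),'top',h.mean(0).round(4),'y rng hi',t[t[:,2]>.03][:,1].min().round(4) if (t[:,2]>.03).any() else '',t[t[:,2]>.03][:,1].max().round(4) if (t[:,2]>.03).any() else '','base y',b[:,1].min().round(4) if len(b) else '',b[:,1].max().round(4) if len(b) else '')
c=onz('wrist',[(448,137)],.025,pw);print('dish',c)
E
python3 t.py
```

```text
[([220.3, 94.3], 462), ([226.6, 133.1], 366), ([231.9, 164.3], 396), ([237.5, 198.8], 278), ([241.9, 225.6], 357), ([247.1, 256.4], 211)]
[([173.9, 316.0], 27), ([180.9, 324.9], 48), ([186.6, 332.0], 29), ([194.0, 341.2], 51), ([199.9, 348.4], 33), ([207.3, 357.6], 45)]
[[ 4.487e-01 -3.689e-01  6.990e-02  1.000e-04]
 [ 4.796e-01 -3.682e-01  6.320e-02  2.000e-04]
 [ 5.060e-01 -3.673e-01  6.010e-02  3.000e-04]
 [ 5.375e-01 -3.665e-01  5.380e-02  1.000e-04]
 [ 5.630e-01 -3.657e-01  5.080e-02  1.000e-04]
 [ 5.943e-01 -3.650e-01  4.600e-02  6.000e-04]]
axis [-0.98647572 -0.02623293  0.1617946 ] elev 9.311076746565343 heading -178.47671654282738
depth pts 2070
0.44 457 [ 0.4507 -0.3654  0.0868] 0.09
0.46 182 [ 0.4764 -0.3643  0.0822] 0.0849
0.48 269 [ 0.4858 -0.3639  0.0804] 0.4069
0.5 320 [ 0.5072 -0.3638  0.0765] 0.0798
0.52 235 [ 0.5339 -0.3629  0.0719] 0.0755
0.54 225 [ 0.554  -0.3628  0.0688] 0.0732
0.56 172 [ 0.5644 -0.3624  0.0667] 0.0696
0.58 210 [ 0.5896 -0.3617  0.0623] 0.0651
cloud 0.38 33 top [ 0.3997 -0.3686  0.0928] y rng hi -0.3855 -0.3537 base y  
cloud 0.4 1801 top [ 0.405
[... 436 characters left out ...]
326
cloud 0.5 1521 top [ 0.5071 -0.3674  0.0771] y rng hi -0.3843 -0.3504 base y -0.4018 -0.3321
cloud 0.52 1455 top [ 0.527  -0.3668  0.0737] y rng hi -0.3839 -0.3497 base y -0.4025 -0.3315
cloud 0.54 1491 top [ 0.5463 -0.3666  0.0704] y rng hi -0.3929 -0.3391 base y -0.4015 -0.331
cloud 0.56 1245 top [ 0.5667 -0.3654  0.0667] y rng hi -0.3929 -0.3389 base y -0.4007 -0.3304
cloud 0.58 1201 top [ 0.5866 -0.3648  0.0633] y rng hi -0.3819 -0.3482 base y -0.4003 -0.3307
cloud 0.6 977 top [ 0.6052 -0.3645  0.0601] y rng hi -0.3846 -0.3442 base y -0.4003 -0.3322
cloud 0.62 12 top [ 0.621  -0.3444  0.0508] y rng hi -0.3445 -0.3442 base y -0.3457 -0.3445
dish [[ 0.49344633 -0.16639896  0.025     ]]
```

```bash
cat >> h.py <<'E'
G=np.array([.500,-.3674,.0615]);RT=Rz(181.5,10,'y')
E
python3 -c "
from h import *
print(RT.round(3));mv(G-RT[:,2]*.09,RT)"
```

```text
[[-0.984 -0.026 -0.174]
 [-0.026  1.    -0.005]
 [ 0.174  0.    -0.985]]
xyz [ 40.3 -69.9 114.8] r [ 0.08  1.67 -0.77] rows>= 2.2 t 23.38
```

>>> apply_moves(rows=[{"x": 40,"y": -70,"z": 60,"rx": 0.08,"ry": 1.67,"rz": -0.77,"claw": 80},{"x": 40,"y": -70,"z": 115,"rx": 0.08,"ry": 1.67,"rz": -0.77,"claw": 80},{"x": 40,"y": -70,"z": 115,"rx": 0.08,"ry": 1.67,"rz": -0.77,"claw": 80},{"x": 40,"y": -70,"z": 115,"rx": 0.08,"ry": 1.67,"rz": -0.77,"claw": 80},{"x": 40,"y": -70,"z": 115,"rx": 0.08,"ry": 1.67,"rz": -0.77,"claw": 80},{"x": 40,"y": -70,"z": 115,"rx": 0.08,"ry": 1.67,"rz": -0.77,"claw": 80}])

```text
time_s: 24.12
position: [0.5184, -0.3676, 0.1582]
tcp_rot: [[-0.985, -0.027, -0.17], [-0.027, 1.0, -0.008], [0.171, -0.003, -0.985]]
force: [-0.1, -0.6, -0.1]
opening: 0.685
grasp_force: 0.0
```

```bash
python3 -c "
from h import *
mv(G,RT)"
```

```text
xyz [ 1.6  1.  92.4] r [-0.03  0.03  0.01] rows>= 1.5 t 24.12
```

>>> apply_moves(rows=[{"x": 1.5,"y": 0.5,"z": 40,"rx": 0,"ry": 0,"rz": 0,"claw": 80},{"x": 1.5,"y": 0.5,"z": 65,"rx": 0,"ry": 0,"rz": 0,"claw": 80},{"x": 1.5,"y": 0.5,"z": 80,"rx": 0,"ry": 0,"rz": 0,"claw": 80},{"x": 1.5,"y": 0.5,"z": 90,"rx": 0,"ry": 0,"rz": 0,"claw": 80},{"x": 1.5,"y": 0.5,"z": 91,"rx": 0,"ry": 0,"rz": 0,"claw": 80},{"x": 1.5,"y": 0.5,"z": 91,"rx": 0,"ry": 0,"rz": 0,"claw": 80},{"x": 1.5,"y": 0.5,"z": 91,"rx": 0,"ry": 0,"rz": 0,"claw": 80}])

```text
time_s: 25.0
position: [0.5005, -0.3678, 0.0677]
tcp_rot: [[-0.985, -0.027, -0.172], [-0.026, 1.0, -0.007], [0.172, -0.002, -0.985]]
force: [-0.3, -1.1, 0.2]
opening: 0.69
grasp_force: 0.0
```

```bash
python3 -c "
from h import *
mv(G,RT)"
```

```text
xyz [-0.6  0.4  0.2] r [-0.02  0.02  0.  ] rows>= 0.0 t 25.0
```

Aligned. Closing now.

>>> apply_moves(rows=[{"x": 0,"y": 0.4,"z": 0,"rx": 0,"ry": 0,"rz": 0,"claw": 200},{"x": 0,"y": 0.4,"z": 0,"rx": 0,"ry": 0,"rz": 0,"claw": 200},{"x": 0,"y": 0.4,"z": 0,"rx": 0,"ry": 0,"rz": 0,"claw": 200},{"x": 0,"y": 0.4,"z": 0,"rx": 0,"ry": 0,"rz": 0,"claw": 200},{"x": 0,"y": 0.4,"z": 0,"rx": 0,"ry": 0,"rz": 0,"claw": 200}])

```text
time_s: 25.62
position: [0.5, -0.3666, 0.0669]
tcp_rot: [[-0.985, -0.027, -0.173], [-0.026, 1.0, -0.005], [0.173, 0.0, -0.985]]
force: [0.4, 2.5, 1.5]
opening: 0.368
grasp_force: 30.0
```

```bash
python3 -c "
from h import *
s=read_state();np.save('gp.npy',np.r_[s['position'],np.array(s['tcp_rot']).ravel()]);print(s['position'],s['tcp_rot'],s['opening']*87,s['force'])
mv(G+[0,0,.12],RT)"
```

```text
[ 0.49998585 -0.36660112  0.06690446] [[-9.84543880e-01 -2.65456935e-02 -1.73114625e-01]
 [-2.61451968e-02  9.99647601e-01 -4.59375045e-03]
 [ 1.73175564e-01  3.36705083e-06 -9.84890971e-01]] 32.00789390678534 [0.37899235 2.49352526 1.53954178]
xyz [  19.8   -0.8 -118.9] r [-0.  0.  0.] rows>= 1.9 t 25.62
```

```bash
cat >> h.py <<'E'
def pour(M,down,pr=True):
    R=Rz(181.5,-down,'y');mv(np.array(M)-R[:,0]*.110,R)
def dish(f,cam,p=None):
    z=np.load('pics/%s.npz'%f);im,d=z['im'],z['d']
    U,V=np.meshgrid(np.arange(640),np.arange(480));pts=np.c_[U.ravel(),V.ravel()]
    q=dep(cam,pts,d,p);hs=cv2.cvtColor(im,cv2.COLOR_RGB2HSV).reshape(-1,3)
    k=(q[:,2]>.016)&(q[:,2]<.030)&(q[:,0]>.41)&(q[:,0]<.62)&(q[:,1]<-.07)&(q[:,1]>-.232)
    return q[k],pts[k],hs[k]
E
python3 - <<'E'
from h import *
for f,c,p in(('w5','wrist',np.load('w5p.npy',allow_pickle=True).item()),('s5','scene',None),('t5','top',None)):
    q,_,h=dish(f,c,p)
    if len(q)>20: 
        (x,y),r=cv2.minEnclosingCircle((q[:,:2]*1000).astype(np.float32));print(c,len(q),x,y,r,np.median(q,0))
E
```

```text
wrist 1700 495.8037414550781 -163.05746459960938 55.254764556884766 [ 0.49475504 -0.14825528  0.0240388 ]
scene 223 498.1845703125 -160.10775756835938 57.92732620239258 [ 0.49934897 -0.16655754  0.02132602]
```

>>> apply_moves(rows=[{"x": 3,"y": 0,"z": -17,"rx": 0,"ry": 0,"rz": 0,"claw": 200},{"x": 8,"y": 0,"z": -45,"rx": 0,"ry": 0,"rz": 0,"claw": 200},{"x": 15,"y": 0,"z": -85,"rx": 0,"ry": 0,"rz": 0,"claw": 200},{"x": 21,"y": 0,"z": -118,"rx": 0,"ry": 0,"rz": 0,"claw": 200},{"x": 21,"y": 0,"z": -118,"rx": 0,"ry": 0,"rz": 0,"claw": 200},{"x": 21,"y": 0,"z": -118,"rx": 0,"ry": 0,"rz": 0,"claw": 200}])

```text
time_s: 26.38
position: [0.499, -0.3664, 0.1858]
tcp_rot: [[-0.984, -0.027, -0.174], [-0.026, 1.0, -0.004], [0.174, 0.001, -0.985]]
force: [-0.1, -0.1, -3.3]
opening: 0.37
grasp_force: 30.0
```

The dish is at (0.496, -0.163). I'll carry the tube over it, level and high.

```bash
python3 -c "
from h import *
pour([.524,-.162,.17],0)"
```

```text
xyz [-140.   203.6  -14.7] r [ 0.01 -1.67  0.01] rows>= 4.0 t 26.38
```

>>> apply_moves(rows=[{"x": -25,"y": 35,"z": -3,"rx": 0,"ry": -0.2,"rz": 0,"claw": 200},{"x": -50,"y": 70,"z": -6,"rx": 0,"ry": -0.5,"rz": 0,"claw": 200},{"x": -75,"y": 105,"z": -9,"rx": 0,"ry": -0.8,"rz": 0,"claw": 200},{"x": -100,"y": 140,"z": -12,"rx": 0,"ry": -1.1,"rz": 0,"claw": 200},{"x": -120,"y": 175,"z": -14,"rx": 0,"ry": -1.4,"rz": 0,"claw": 200},{"x": -133,"y": 195,"z": -15,"rx": 0,"ry": -1.6,"rz": 0,"claw": 200},{"x": -140,"y": 204,"z": -15,"rx": 0,"ry": -1.67,"rz": 0,"claw": 200},{"x": -140,"y": 204,"z": -15,"rx": 0,"ry": -1.67,"rz": 0,"claw": 200},{"x": -140,"y": 204,"z": -15,"rx": 0,"ry": -1.67,"rz": 0,"claw": 200}])

```text
time_s: 27.5
position: [0.6344, -0.1606, 0.177]
tcp_rot: [[-1.0, -0.026, 0.0], [-0.026, 1.0, -0.001], [-0.0, -0.001, -1.0]]
force: [0.7, -0.3, -3.3]
opening: 0.37
grasp_force: 30.0
```

```bash
python3 -c "
from h import *
im,d,p=snap('wrist','w6');np.save('w6p.npy',p,allow_pickle=True);pour([.524,-.162,.075],8);s=read_state();print(s['joint_positions'].round(1))
"
```

```text
xyz [ 2.3  1.6 80.9] r [-0.01 -1.33 -0.01] rows>= 1.3 t 27.55
[-2.400e+01  3.700e+01  8.130e+01 -1.000e-01  6.160e+01 -1.154e+02]
```

View pics/w6.png

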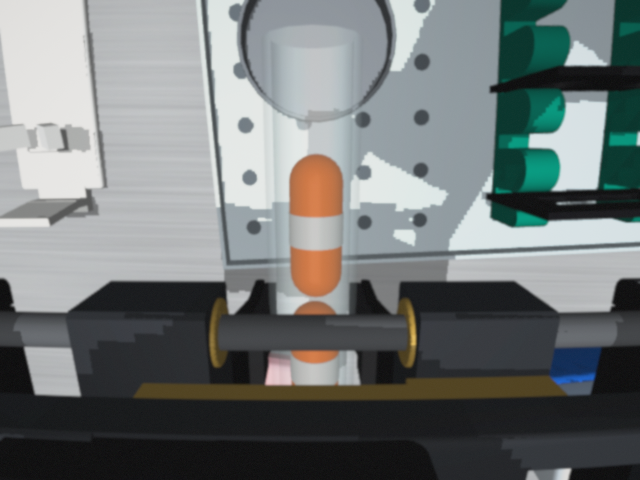

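The tube is level over the dish. Capsule A's nose is at (315,154), its tail at (315,296), and the mouth ring spans rows 25–47. Now to convert that into distances along the tube.

```bash
cat >> h.py <<'E'
def toolx(uv,z,st,p):
    o,v=rays('wrist',uv,p);R=np.array(st['tcp_rot']);o=R.T@(o-np.array(st['position']));v=v@R
    return (o+v*((z-o[2])/v[:,2])[:,None])[:,0]
def nose(f='n',view=True):
    s=read_state();im,d,p=snap('wrist',f);hsv=cv2.cvtColor(im,cv2.COLOR_RGB2HSV)
    m=(hsv[...,0]>4)&(hsv[...,0]<18)&(hsv[...,1]>130);m[:,:275]=0;m[:,360:]=0;m[300:]=0
    r=np.where(m.sum(1)>=6)[0];top,bot=r.min(),r.max()
    x=toolx([(315,top),(315,bot)],.010,s,p)
    down=np.degrees(np.arcsin(-np.array(s['tcp_rot'])[2,0]))
    print('rows',top,bot,'nose x',x[0].round(4),'bot x',x[1].round(4),'down',down.round(2),'t',round(s['time_s'],2),'op',round(s['opening'],3))
    # groups of rows
    g=np.split(r,np.where(np.diff(r)>2)[0]+1);print('segs',[(int(a[0]),int(a[-1])) for a in g])
    return s,p
E
python3 -c "
from h import *
s,p=nose('n0');print('mouth top',toolx([(313,25)],-.011,s,p),'bottom',toolx([(313,47)],.023,s,p))"
```

```text
rows 156 295 nose x 0.0641 bot x 0.0093 down 0.03 t 27.55 op 0.37
segs [(156, 215), (249, 295)]
mouth top [0.10305785] bottom [0.10435439]
```

```bash
python3 -c "
from h import *
pour([.516,-.162,.075],12)
"
```

```text
xyz [12.1  1.8 73.4] r [-0.01 -1.99 -0.01] rows>= 1.2 t 27.6
```

>>> apply_moves(rows=[{"x": 3,"y": 1,"z": 18,"rx": 0,"ry": -0.4,"rz": 0,"claw": 200},{"x": 6,"y": 1.5,"z": 36,"rx": 0,"ry": -0.8,"rz": 0,"claw": 200},{"x": 9,"y": 1.5,"z": 54,"rx": 0,"ry": -1.2,"rz": 0,"claw": 200},{"x": 11,"y": 1.5,"z": 66,"rx": 0,"ry": -1.6,"rz": 0,"claw": 200},{"x": 12,"y": 1.5,"z": 73,"rx": 0,"ry": -2.0,"rz": 0,"claw": 200},{"x": 12,"y": 1.5,"z": 73,"rx": 0,"ry": -2.0,"rz": 0,"claw": 200},{"x": 12,"y": 1.5,"z": 73,"rx": 0,"ry": -2.0,"rz": 0,"claw": 200}])

```text
time_s: 28.48
position: [0.6233, -0.159, 0.1048]
tcp_rot: [[-0.977, -0.026, 0.21], [-0.026, 1.0, 0.004], [-0.21, -0.002, -0.978]]
force: [-0.5, -0.8, -3.3]
opening: 0.375
grasp_force: 30.0
```

```bash
python3 -c "
from h import *
s,p=nose('n1');R=np.array(s['tcp_rot']);print('mouth',np.array(s['position'])+R@[.104,0,.006])
q,_,h=dish('n1','wrist',p);(x,y),r=cv2.minEnclosingCircle((q[:,:2]*1000).astype(np.float32));print('dish',x,y,r)"
```

```text
rows 152 291 nose x 0.0655 bot x 0.0111 down 12.1 t 28.48 op 0.375
segs [(152, 211), (245, 291)]
mouth [ 0.52292322 -0.16165494  0.07709559]
dish 505.96868896484375 -162.30804443359375 53.65863800048828
```

>>> apply_moves(rows=[{"x": 0,"y": 0,"z": 0,"rx": 0,"ry": -0.33,"rz": 0,"claw": 200},{"x": 0,"y": 0,"z": 0,"rx": 0,"ry": -0.67,"rz": 0,"claw": 200},{"x": 0,"y": 0,"z": 0,"rx": 0,"ry": -0.67,"rz": 0,"claw": 200},{"x": 0,"y": 0,"z": 0,"rx": 0,"ry": -0.67,"rz": 0,"claw": 200}])

```text
time_s: 29.02
position: [0.6234, -0.1584, 0.1046]
tcp_rot: [[-0.96, -0.027, 0.277], [-0.026, 1.0, 0.006], [-0.277, -0.001, -0.961]]
force: [0.1, -0.4, -2.3]
opening: 0.371
grasp_force: 30.0
```

```bash
python3 -c "
from h import *
nose('n2')"
```

```text
rows 130 299 nose x 0.0734 bot x 0.0077 down 16.11 t 29.02 op 0.371
segs [(130, 190), (225, 273), (281, 299)]
```

It's sliding at 16°, so I'll bring it back at once.

>>> apply_moves(rows=[{"x": 0,"y": 0,"z": 0,"rx": 0,"ry": 1.0,"rz": 0,"claw": 200},{"x": 0,"y": 0,"z": 0,"rx": 0,"ry": 1.0,"rz": 0,"claw": 200}])

```text
time_s: 29.32
position: [0.6253, -0.1587, 0.1051]
tcp_rot: [[-0.983, -0.028, 0.179], [-0.028, 1.0, 0.002], [-0.179, -0.003, -0.984]]
force: [0.2, -0.7, -2.7]
opening: 0.371
grasp_force: 30.0
```

```bash
python3 -c "
from h import *
nose('n3')"
```

```text
rows 115 299 nose x 0.0786 bot x 0.0076 down 10.34 t 29.32 op 0.371
segs [(115, 174), (210, 259), (270, 299)]
```

>>> apply_moves(rows=[{"x": 0,"y": 0,"z": 0,"rx": 0,"ry": 0,"rz": 0,"claw": 200}])

```text
time_s: 29.5
position: [0.6221, -0.1578, 0.1038]
tcp_rot: [[-0.984, -0.027, 0.175], [-0.027, 1.0, 0.005], [-0.175, 0.0, -0.985]]
force: [-0.4, 0.8, -3.3]
opening: 0.371
grasp_force: 30.0
```

```bash
python3 -c "
from h import *
s,p=nose('n4')
print(toolx([(315,261),(315,270)],.010,s,p))"
```

```text
rows 115 299 nose x 0.0786 bot x 0.0076 down 10.07 t 29.5 op 0.371
segs [(115, 174), (210, 259), (270, 299)]
[0.02369658 0.01997213]
```

>>> apply_moves(rows=[{"x": 0,"y": 0,"z": 0,"rx": 0,"ry": -0.6,"rz": 0,"claw": 200},{"x": 0,"y": 0,"z": 0,"rx": 0,"ry": -1.0,"rz": 0,"claw": 200},{"x": 0,"y": 0,"z": 0,"rx": 0,"ry": -1.0,"rz": 0,"claw": 200},{"x": 0,"y": 0,"z": 0,"rx": 0,"ry": -1.0,"rz": 0,"claw": 200},{"x": 0,"y": 0,"z": 0,"rx": 0,"ry": 0,"rz": 0,"claw": 200},{"x": 0,"y": 0,"z": 0,"rx": 0,"ry": 0,"rz": 0,"claw": 200},{"x": 0,"y": 0,"z": 0,"rx": 0,"ry": 0,"rz": 0,"claw": 200}])

```text
time_s: 30.42
position: [0.6226, -0.1578, 0.1039]
tcp_rot: [[-0.984, -0.027, 0.176], [-0.027, 1.0, 0.005], [-0.176, -0.0, -0.984]]
force: [0.7, 0.2, -2.5]
opening: 0.367
grasp_force: 30.0
```

```bash
python3 -c "
from h import *
nose('n5')"
```

```text
rows 61 286 nose x 0.0969 bot x 0.0132 down 10.12 t 30.43 op 0.367
segs [(61, 121), (160, 214), (227, 286)]
```

>>> apply_moves(rows=[{"x": 0,"y": 0,"z": 0,"rx": 0,"ry": -0.6,"rz": 0,"claw": 200},{"x": 0,"y": 0,"z": 0,"rx": 0,"ry": -1.0,"rz": 0,"claw": 200},{"x": 0,"y": 0,"z": 0,"rx": 0,"ry": -1.0,"rz": 0,"claw": 200},{"x": 0,"y": 0,"z": 0,"rx": 0,"ry": 0,"rz": 0,"claw": 200},{"x": 0,"y": 0,"z": 0,"rx": 0,"ry": 0,"rz": 0,"claw": 200},{"x": 0,"y": 0,"z": 0,"rx": 0,"ry": 0,"rz": 0,"claw": 200}])

```text
time_s: 31.22
position: [0.6225, -0.1578, 0.1039]
tcp_rot: [[-0.984, -0.027, 0.175], [-0.027, 1.0, 0.005], [-0.176, -0.0, -0.984]]
force: [-0.9, 0.1, -2.3]
opening: 0.372
grasp_force: 30.0
```

```bash
python3 -c "
from h import *
nose('n6')"
```

```text
rows 13 299 nose x 0.1126 bot x 0.0077 down 10.11 t 31.23 op 0.372
segs [(13, 74), (114, 173), (189, 248), (280, 299)]
```

The nose is about 9 mm past the rim. I'll hold still and check the dish.

>>> apply_moves(rows=[{"x": 0,"y": 0,"z": 0,"rx": 0,"ry": 0,"rz": 0,"claw": 200},{"x": 0,"y": 0,"z": 0,"rx": 0,"ry": 0,"rz": 0,"claw": 200},{"x": 0,"y": 0,"z": 0,"rx": 0,"ry": 0,"rz": 0,"claw": 200},{"x": 0,"y": 0,"z": 0,"rx": 0,"ry": 0,"rz": 0,"claw": 200},{"x": 0,"y": 0,"z": 0,"rx": 0,"ry": 0,"rz": 0,"claw": 200},{"x": 0,"y": 0,"z": 0,"rx": 0,"ry": 0,"rz": 0,"claw": 200}])

```text
time_s: 32.02
position: [0.6227, -0.1581, 0.1041]
tcp_rot: [[-0.984, -0.027, 0.175], [-0.027, 1.0, 0.004], [-0.175, -0.001, -0.985]]
force: [-0.3, -0.0, -1.5]
opening: 0.368
grasp_force: 30.0
```

```bash
python3 -c "
from h import *
s,p=nose('n7')
R=np.array(s['tcp_rot']);print('mouth',np.array(s['position'])+R@[.104,0,.006])
im,d,pp=snap('scene','s7')
q,px,h=dish('s7','scene');(x,y),r=cv2.minEnclosingCircle((q[:,:2]*1000).astype(np.float32));print('dish',len(q),x,y,r)
a=cv2.resize(im[250:370,180:320,::-1],None,fx=3,fy=3);b=cv2.imread('pics/n7.png')[0:300,200:440]
c=np.zeros((360,670,3),np.uint8);c[:,:420]=a;c[:300,425:665]=b;cv2.imwrite('pics/c7.png',c)"
```

```text
rows 13 299 nose x 0.1125 bot x 0.0076 down 10.07 t 32.02 op 0.368
segs [(13, 74), (114, 173), (189, 248), (280, 299)]
mouth [ 0.52142151 -0.1608644   0.08001745]
dish 82 494.37762451171875 -165.5469512939453 54.127254486083984
```

View pics/c7.png

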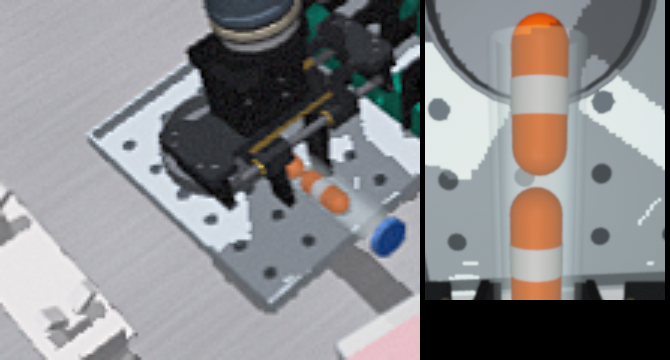

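The hold shows A's nose past the rim (bright tip at (540,20) in the right crop) with B behind it at (537,190). Next, a pulse to let A go.

>>> apply_moves(rows=[{"x": 0,"y": 0,"z": 0,"rx": 0,"ry": -0.6,"rz": 0,"claw": 200},{"x": 0,"y": 0,"z": 0,"rx": 0,"ry": -1.0,"rz": 0,"claw": 200},{"x": 0,"y": 0,"z": 0,"rx": 0,"ry": -1.0,"rz": 0,"claw": 200},{"x": 0,"y": 0,"z": 0,"rx": 0,"ry": 0,"rz": 0,"claw": 200},{"x": 0,"y": 0,"z": 0,"rx": 0,"ry": 0,"rz": 0,"claw": 200},{"x": 0,"y": 0,"z": 0,"rx": 0,"ry": 0,"rz": 0,"claw": 200}])

```text
time_s: 32.88
position: [0.6227, -0.1578, 0.104]
tcp_rot: [[-0.984, -0.027, 0.176], [-0.027, 1.0, 0.004], [-0.176, -0.0, -0.984]]
force: [-0.5, -0.1, -3.0]
opening: 0.369
grasp_force: 30.0
```

```bash
python3 -c "
from h import *
s,p=nose('n8')"
```

```text
rows 0 286 nose x 0.1167 bot x 0.0132 down 10.12 t 32.88 op 0.369
segs [(0, 3), (34, 106), (147, 205), (240, 286)]
```

>>> apply_moves(rows=[{"x": 0,"y": 0,"z": 0,"rx": 0,"ry": -0.6,"rz": 0,"claw": 200},{"x": 0,"y": 0,"z": 0,"rx": 0,"ry": -1.0,"rz": 0,"claw": 200},{"x": 0,"y": 0,"z": 0,"rx": 0,"ry": -1.0,"rz": 0,"claw": 200},{"x": 0,"y": 0,"z": 0,"rx": 0,"ry": 0,"rz": 0,"claw": 200},{"x": 0,"y": 0,"z": 0,"rx": 0,"ry": 0,"rz": 0,"claw": 200},{"x": 0,"y": 0,"z": 0,"rx": 0,"ry": 0,"rz": 0,"claw": 200}])

```text
time_s: 33.67
position: [0.6225, -0.1578, 0.104]
tcp_rot: [[-0.984, -0.027, 0.175], [-0.027, 1.0, 0.005], [-0.175, -0.0, -0.984]]
force: [-0.1, 0.1, -3.0]
opening: 0.372
grasp_force: 30.0
```

```bash
python3 -c "
from h import *
s,p=nose('n9');im,d,pp=snap('scene','s9');a=cv2.resize(im[250:370,180:320,::-1],None,fx=3,fy=3);b=cv2.imread('pics/n9.png')[0:300,200:440]
c=np.zeros((360,670,3),np.uint8);c[:,:420]=a;c[:300,425:665]=b;cv2.imwrite('pics/c9.png',c)"
```

```text
rows 102 299 nose x 0.0831 bot x 0.0076 down 10.11 t 33.67 op 0.372
segs [(102, 161), (198, 249), (270, 299)]
```

View pics/c9.png

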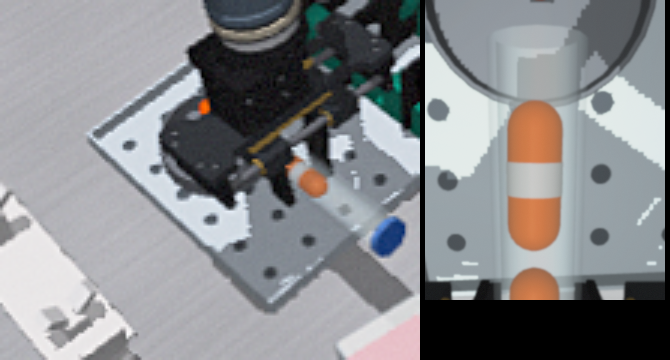

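Capsule A has left the tube (orange at (205,105) in the left crop, over the dish), and B and C remain inside. I'll level the tube and lift it clear.

```bash
python3 -c "
from h import *
mv([.62,-.158,.19],RT,False)"
```

```text
xyz [-13.1  -0.2 -85.2] r [0.   3.34 0.  ] rows>= 1.9 t 33.77
```

>>> apply_moves(rows=[{"x": 0,"y": 0,"z": -15,"rx": 0,"ry": 0.8,"rz": 0,"claw": 200},{"x": -5,"y": 0,"z": -35,"rx": 0,"ry": 1.7,"rz": 0,"claw": 200},{"x": -10,"y": 0,"z": -60,"rx": 0,"ry": 2.6,"rz": 0,"claw": 200},{"x": -13,"y": 0,"z": -85,"rx": 0,"ry": 3.34,"rz": 0,"claw": 200},{"x": -13,"y": 0,"z": -85,"rx": 0,"ry": 3.34,"rz": 0,"claw": 200},{"x": -13,"y": 0,"z": -85,"rx": 0,"ry": 3.34,"rz": 0,"claw": 200}])

```text
time_s: 34.52
position: [0.6194, -0.1577, 0.1887]
tcp_rot: [[-0.984, -0.027, -0.174], [-0.026, 1.0, -0.004], [0.174, 0.001, -0.985]]
force: [0.2, -0.1, -2.7]
opening: 0.373
grasp_force: 30.0
```

```bash
cat > capa.py <<'E'
from h import *
import sys
for cam in('scene','top'):
    im,d,p=snap(cam,'a_'+cam);hsv=cv2.cvtColor(im,cv2.COLOR_RGB2HSV);m=(hsv[...,0]>4)&(hsv[...,0]<18)&(hsv[...,1]>140)
    px=np.argwhere(m)[:,::-1];q=dep(cam,px,d);k=(q[:,0]>.4)&(q[:,0]<.62)&(q[:,1]<-.08)&(q[:,1]>-.24)&(q[:,2]<.06)&(q[:,2]>0)
    if k.sum()>5: print(cam,'A',k.sum(),np.median(q[k],0).round(4),q[k].min(0).round(4),q[k].max(0).round(4))
    r,_,_=dish('a_'+cam,cam)
    if len(r)>30:(x,y),R=cv2.minEnclosingCircle((r[:,:2]*1000).astype(np.float32));print(cam,'dish',len(r),x,y,R)
E
python3 capa.py;python3 -c "
from h import *
g=np.load('gp.npy');R=g[3:].reshape(3,3);mv(g[:3]+[0,0,.12],R,False)
s,p=nose('n10')"
```

```text
scene dish 129 497.8060607910156 -165.29464721679688 54.790103912353516
xyz [ 122.4 -205.7   23.2] r [ 0.01 -0.02  0.  ] rows>= 3.8 t 34.62
rows 95 299 nose x 0.0855 bot x 0.0075 down -10.11 t 34.62 op 0.367
segs [(95, 156), (194, 244), (270, 299)]
```

>>> apply_moves(rows=[{"x": 30,"y": -50,"z": 6,"rx": 0,"ry": 0,"rz": 0,"claw": 200},{"x": 60,"y": -100,"z": 12,"rx": 0,"ry": 0,"rz": 0,"claw": 200},{"x": 90,"y": -150,"z": 18,"rx": 0,"ry": 0,"rz": 0,"claw": 200},{"x": 110,"y": -185,"z": 22,"rx": 0,"ry": 0,"rz": 0,"claw": 200},{"x": 122,"y": -206,"z": 23,"rx": 0,"ry": 0,"rz": 0,"claw": 200},{"x": 122,"y": -206,"z": 23,"rx": 0,"ry": 0,"rz": 0,"claw": 200},{"x": 122,"y": -206,"z": 23,"rx": 0,"ry": 0,"rz": 0,"claw": 200},{"x": 122,"y": -206,"z": 23,"rx": 0,"ry": 0,"rz": 0,"claw": 200}])

```text
time_s: 35.67
position: [0.5029, -0.3658, 0.1886]
tcp_rot: [[-0.984, -0.029, -0.173], [-0.028, 1.0, -0.005], [0.173, 0.0, -0.985]]
force: [0.5, 1.0, -2.2]
opening: 0.373
grasp_force: 30.0
```

```bash
python3 capa.py;python3 -c "
from h import *
g=np.load('gp.npy');R=g[3:].reshape(3,3);mv(g[:3]+[0,0,.0],R,False)"
```

```text
scene A 77 [ 0.4889 -0.1566  0.022 ] [ 0.4487 -0.1696  0.0072] [ 0.503  -0.1402  0.0283]
scene dish 314 477.969970703125 -180.34402465820312 79.72622680664062
xyz [-18.3  -0.3 120.4] r [-0.01  0.    0.02] rows>= 1.9 t 35.77
```

A lies in the dish. Lowering the tube into its saddles.

>>> apply_moves(rows=[{"x": -5,"y": 0,"z": 40,"rx": 0,"ry": 0,"rz": 0,"claw": 200},{"x": -11,"y": 0,"z": 75,"rx": 0,"ry": 0,"rz": 0,"claw": 200},{"x": -15,"y": 0,"z": 98,"rx": 0,"ry": 0,"rz": 0,"claw": 200},{"x": -17,"y": 0,"z": 108,"rx": 0,"ry": 0,"rz": 0,"claw": 200},{"x": -18,"y": 0,"z": 115,"rx": 0,"ry": 0,"rz": 0,"claw": 200},{"x": -18,"y": 0,"z": 118,"rx": 0,"ry": 0,"rz": 0,"claw": 200},{"x": -18,"y": 0,"z": 118,"rx": 0,"ry": 0,"rz": 0,"claw": 200},{"x": -18,"y": 0,"z": 118,"rx": 0,"ry": 0,"rz": 0,"claw": 200}])

```text
time_s: 36.78
position: [0.4997, -0.3679, 0.0701]
tcp_rot: [[-0.985, -0.027, -0.172], [-0.026, 1.0, -0.006], [0.172, -0.002, -0.985]]
force: [-0.0, 0.1, -2.1]
opening: 0.369
grasp_force: 30.0
```

```bash
python3 -c "
from h import *
g=np.load('gp.npy');R=g[3:].reshape(3,3);mv(g[:3]+[0,0,.0],R,False)"
```

```text
xyz [-0.9  1.3  3.1] r [-0.02  0.01 -0.  ] rows>= 0.1 t 36.77
```

>>> apply_moves(rows=[{"x": -1,"y": 1,"z": 2,"rx": 0,"ry": 0,"rz": 0,"claw": 200},{"x": -1,"y": 1,"z": 3,"rx": 0,"ry": 0,"rz": 0,"claw": 200},{"x": -1,"y": 1,"z": 3,"rx": 0,"ry": 0,"rz": 0,"claw": 200}])

```text
time_s: 37.15
position: [0.5001, -0.3666, 0.0669]
tcp_rot: [[-0.985, -0.027, -0.172], [-0.026, 1.0, -0.006], [0.173, -0.001, -0.985]]
force: [0.3, 1.3, 3.2]
opening: 0.366
grasp_force: 30.0
```

Contact. Releasing slowly and backing off.

>>> apply_moves(rows=[{"x": 0,"y": 0,"z": 0,"rx": 0,"ry": 0,"rz": 0,"claw": 140},{"x": 0,"y": 0,"z": 0,"rx": 0,"ry": 0,"rz": 0,"claw": 80},{"x": 0,"y": 0,"z": 0,"rx": 0,"ry": 0,"rz": 0,"claw": 80},{"x": 0,"y": 0,"z": 0,"rx": 0,"ry": 0,"rz": 0,"claw": 80},{"x": 0,"y": 0,"z": -30,"rx": 0,"ry": 0,"rz": 0,"claw": 80},{"x": 0,"y": 0,"z": -80,"rx": 0,"ry": 0,"rz": 0,"claw": 80},{"x": 0,"y": 0,"z": -140,"rx": 0,"ry": 0,"rz": 0,"claw": 80},{"x": -50,"y": 50,"z": -190,"rx": 0,"ry": -1.6,"rz": 0,"claw": 80},{"x": -60,"y": 70,"z": -200,"rx": 0,"ry": -1.6,"rz": 0,"claw": 80},{"x": -60,"y": 70,"z": -200,"rx": 0,"ry": -1.6,"rz": 0,"claw": 80}])

```text
time_s: 38.4
position: [0.5938, -0.2919, 0.2553]
tcp_rot: [[-1.0, -0.031, -0.002], [-0.031, 1.0, -0.003], [0.002, -0.003, -1.0]]
force: [0.2, -0.2, 0.5]
opening: 0.689
grasp_force: 0.0
```

```bash
python3 seat.py; python3 capa.py; python3 -c "
from h import *
im,d,p=snap('wrist','w11');np.save('w5p.npy',p,allow_pickle=True)
U,V=np.meshgrid(np.arange(0,640),np.arange(0,290));px=np.c_[U.ravel(),V.ravel()];q=dep('wrist',px,d,p)
for x0 in np.arange(.38,.64,.02):
    t=q[(q[:,0]>=x0)&(q[:,0]<x0+.02)&(q[:,2]<.12)&(q[:,2]>.03)&(q[:,1]<-.3)&(q[:,1]>-.43)]
    if len(t)>10:
        h=t[t[:,2]>t[:,2].max()-.004];print(x0.round(2),h.mean(0).round(4))
a=np.load('pics/a_scene.npz')['im'][:,:,::-1];c=np.zeros((480,800,3),np.uint8);c[:480,:400]=cv2.resize(a[220:388,150:290],(400,480));c[:300,400:]=cv2.resize(cv2.imread('pics/w11.png'),(400,300));cv2.imwrite('pics/c11.png',c)"
```

```text
-0.08 406 zmax 0.0972 y [-0.0649  0.0608] x,slope [-0.077  0.004]
0 410 zmax 0.0963 y [-0.0655  0.0594] x,slope [ 0.004 -0.006]
0.08 389 zmax 0.0971 y [-0.0646  0.0626] x,slope [ 0.083 -0.   ]
scene A 77 [ 0.4874 -0.1572  0.0215] [ 0.4452 -0.1684  0.0057] [ 0.5027 -0.1399  0.0274]
scene dish 314 476.3257141113281 -179.59800720214844 80.34454345703125
0.42 [ 0.4308 -0.369   0.0907]
0.44 [ 0.4471 -0.3686  0.0879]
0.46 [ 0.4665 -0.3682  0.0846]
0.48 [ 0.4858 -0.3677  0.0813]
0.5 [ 0.5067 -0.3668  0.0774]
0.52 [ 0.5261 -0.3667  0.074 ]
0.54 [ 0.5467 -0.3661  0.0702]
0.56 [ 0.566  -0.3655  0.0669]
0.58 [ 0.5875 -0.365   0.063 ]
0.6 [ 0.6081 -0.3639  0.0593]
0.62 [ 0.6227 -0.3652  0.0574]
```

View pics/c11.png

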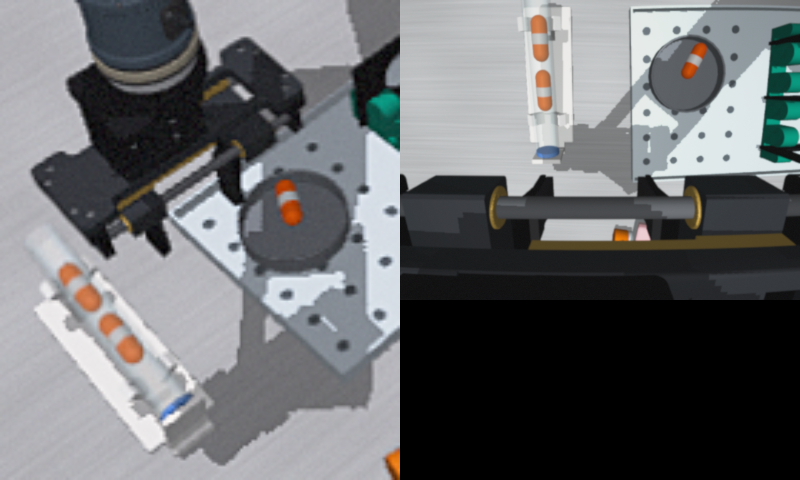

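A lies in the dish (scene crop (288,202), wrist crop (694,60)). The tube is back in its saddles on the same line as before, within 1 mm, with B and C inside, and all the inserts are seated. I'm handing it in.

```bash
python3 -c "
from rig import *
print(hand_in())"
```

```text
the job is handed in; nothing more can be done
None
```

The job is handed in, verdict not shown: inserts 1, 4 and 5 stand fully down in their slots, capsule A is in the dish, the tube is back in its saddles with B and C inside, and the flask, bottle and tip box were left alone.

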